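# Push two shoe heels through the flaps of their stock bins

### The arm

A 6-joint arm with a two-finger parallel gripper is mounted at the origin on the work surface. World frame = base frame: x ahead of the robot, y to its left, z up, the work surface at z = 0. Lengths are in m, angles in rad, forces in N, time in s.
With the tool pointing down it reaches from about 0.275 to 0.725 m from the base axis. Payload 5.6 kg.
Tool frame: the origin (TCP) lies at the very end of the fingers, on their centre line; the grasp point (between the pads) lies 19 mm behind it; x points along the fingers, y is the direction in which the jaws open and shut, and the axes are right-handed (so a half turn about x gives the same grasp; the last joint's range is limited). The gripper opens to 85 mm and grips with 20 to 120 N. Pads are 22 mm wide; open, the fingers measure 114 mm over their backs; the gripper's body (76 mm by 85 mm) begins 54 mm behind the grasp point. The pads swing forward as they close: fully open they stand 13 mm farther back than shut.
Start: joints at [-0.941, 0.255, 0.108, 0, -1.424, -0.285], TCP at [0.186, -0.518, 0.231] pointing down, gripper open.
Joint ranges: [-2.95, 2.95], [-1.21, 1.97], [-1.09, 1.5], [-2.87, 1.71], [-2.94, -0.07], [-3.05, 3.05]. Speed limits (rad/s): [2.57, 2.57, 3.14, 3.14, 3.14, 3.14].

### API

Orientations are given as a 3x3 rotation matrix whose columns are the frame's x, y, z axes.
In Python, from plant import readout, get_image, order, look_for, trace, spot_point gives the robot as it stands. The module is installed in compiled form; this text tells all that it offers.
- The arm moves only by the shell command python3 -m jog 'ROWS' [OPENING] [FORCE]. ROWS is JSON, a list of rows, each a list of 2 entries, a list of its own where there are three numbers: the shift along the tool's x, y, z as a fraction of full scale, then the turn, a rotation vector about the tool's x, y, z as a fraction of full scale. In form: [[[dx, dy, dz], [rx, ry, rz]], ...]. A call has 1 to 12 rows; each row shifts and turns the commanded pose from where the row before left it, along the tool's axes as they then stand; what a row does not reach is not made up. Full scale, the value 1, is 0.03 m for a shift and 5 degrees for a turn. A row lasts 1/10 s, in which the tool goes at most 50 mm and 8.59 degrees, less where a joint would pass 70% of its speed; a pose out of reach is approached as far as the arm can. A call with a number of a shift or a turn outside -1 to 1 is refused whole. A call with a gripper value outside its range is refused whole. OPENING is the opening, from 0 (shut) to 1 (fully open), set as the call begins (- or left out, the last holds). The fingers move at their own pace and stop on an object; FORCE is the grip in N (left out, the last holds). Time passes only in rows, so rows that do not move let the fingers close. It gives the time, the measured TCP pose, the force and the opening at its end, in the units of the state.
- readout.read_state(): the state, without advancing time (a new reading comes with each control period).
- get_image(name): name is "scene" or "top"; returns a dict with "pixels" (480x640x3 uint8, red, green, blue), "camera_matrix" (3x3 intrinsics, pixels), "rvec" (rotation vector, rad) and "tvec" (3), from world to camera coordinates, as OpenCV has them. Camera axes: x right, y down, z forward; pixel columns grow to the right and rows downward; lengths in m; the calibration is good to about 2 mm. A picture is of the moment at which its call begins. There is no depth.
- order.hand_in(): hands the job in, once; it reports no verdict.
Trained networks look in the newest picture that a camera, given by its name, has taken for a name from the list of things; names that differ only in an ending like _2 or _b are one class to them, and where a whole thing is asked for, a point or a joint stands for the part that bears it (a point fixed in the world has none). Each returns a list of dicts, best first, with "confidence" (0 to 1); they miss things now and then, are a little off and sometimes report something else, mostly with a low value. They report only what shows in the picture. A call takes as long as a camera call. They do not tell look-alikes from the thing itself.
- look_for(label, camera): "centre" ([row, column] in pixels, amid what is visible of it).
- trace(label, camera): "region" (480x640 bool, what is visible of it) and "centre" ([row, column] in pixels, amid what is visible of it).
- spot_point(label, camera): "centre" ([row, column] in pixels: a listed point, or the origin of a listed thing).
The state is a dict: "time": time; "q": joint angles; "joint_vel": joint speeds; "effort": joint torques, N m; "tool_pos": TCP position; "orientation": TCP orientation; "contact_force": force on the tool from outside, world axes, zero at the start; "torque": the same for the moment, N m; "opening": finger opening in m.
Only numpy, scipy, OpenCV 4.12 (cv2) and the standard library are available. Lean on these libraries where they do the work, as an engineer would, in place of code of your own. Each camera call takes 0.05 s, during which the arm holds its last target.

### The job

Put the two loose shoe heels away, each into the stock bin whose mouth fits its width: the wide heel into the wide bin, the narrow heel into the narrow bin. Set the heel on the bin's ledge and push it in through the hanging flap until it drops inside; leave both flaps hanging fully shut, and do not disturb anything else on the bench.

Things in the scene. Friction and masses are not known exactly. Their poses are not given: they have to be found in the camera images.
- bin_wide: Wide stock bin, fixed. Origin: at bench level under the hanging flap, mid-mouth; x points into the bin, z up. Ledge: top 75 mm over the bench, 94 mm wide, x = -110 to +2 mm (sill edge); behind it the floor is only 6 mm high. Side walls (6 mm thick, 82 mm apart) and clear roof (139 to 142 mm high) from x = 0 to 125 mm, clear back. Only opening: the mouth over the ledge at x = 0.
- bin_narrow: Narrow stock bin, fixed. Origin: at bench level under the hanging flap, mid-mouth; x points into the bin, z up. Ledge: top 75 mm over the bench, 68 mm wide, x = -110 to +2 mm (sill edge); behind it the floor is only 6 mm high. Side walls (6 mm thick, 56 mm apart) and clear roof (139 to 142 mm high) from x = 0 to 125 mm, clear back. Only opening: the mouth over the ledge at x = 0.
- flap_wide (a joint): Flap in the wide bin's mouth: 78 mm wide, 58 mm tall, 3 mm thick aluminium, hung on a rod 136 mm over the bench, lower edge 3 mm over the ledge. 0 = hanging shut; swings only inwards, to 1.4 rad. Light (40 g): a pushed heel opens it. A heel tips off the sill and drops in once its rear is pushed 10 to 25 mm past the flap; the flap then falls shut.
- flap_narrow (a joint): Flap in the narrow bin's mouth: 52 mm wide, 58 mm tall, 3 mm thick aluminium, hung on a rod 136 mm over the bench, lower edge 3 mm over the ledge. 0 = hanging shut; swings only inwards, to 1.4 rad. Light (40 g): a pushed heel opens it. A heel tips off the sill and drops in once its rear is pushed 10 to 25 mm past the flap; the flap then falls shut.
- heel_wide_c (a point): Wide shoe heel, loose: D-shaped wooden block, black rubber top; 66 mm wide (y), 62 mm long (x), 34 mm high, about 130 g. Point: its centre, 17 mm above the underside. x runs from the flat face (x = -31 mm) to the round end (x = +31 mm, radius 33 mm); its sides are flat and parallel from the flat face to x = -2 mm. z up.
- heel_narrow_c (a point): Narrow shoe heel, loose: D-shaped wooden block, black rubber top; 44 mm wide (y), 58 mm long (x), 34 mm high, about 90 g. Point: its centre, 17 mm above the underside. x runs from the flat face (x = -29 mm) to the round end (x = +29 mm, radius 22 mm); its sides are flat and parallel from the flat face to x = 7 mm. z up.
- glue_jar_c (a point): Bystander: white glue jar with an orange cap between the bins, 44 mm in diameter and 100 mm tall, standing loose. This point is its centre, half-way up.
- tin_l_c (a point): Bystander: bare steel tin on the left (+y), 48 mm in diameter and 55 mm tall, standing loose. This point is its centre, half-way up.
- tin_r_c (a point): Bystander: bare aluminium tin on the right (-y), 48 mm in diameter and 55 mm tall, standing loose. This point is its centre, half-way up.
- pot_l_c (a point): Bystander: small amber pot at the far left, 40 mm in diameter and 65 mm tall, standing loose. This point is its centre, half-way up.
- pot_r_c (a point): Bystander: small white pot at the far right, 40 mm in diameter and 65 mm tall, standing loose. This point is its centre, half-way up.
- brush_grip (a point): Bystander: a glue brush 180 mm long lying on the bench between the robot and the bins; this point is on its handle.
Mind the look-alikes: they are no part of the job. What is shaped like the part that bears heel_wide_c but yellow is not meant.

How it is judged:
By the outcome, as a careful person would: the job done as asked, in the order asked, and still so for the second after the job is handed in, with the robot touching nothing.
It also fails if it takes over 72 s, if anything falls off the work surface, if the arm or the gripper's body presses on something with over 40 N, if the wrist force passes 120 N, or if a joint passes its speed limit or range.

## Working session

There is one attempt and no reset: what is moved stays moved. The work goes in short steps, Python scripts to look and compute and a shell command to move; the robot and the scene stay as the last step left them, time stands still between calls to the robot, and variables do not carry over. Pictures are saved under pics/ and viewed, and the job is handed in when it is done.

```bash
mkdir -p pics; ls
cat > h.py <<'E'
import numpy as np, cv2
from plant import readout, get_image, order, look_for, trace, spot_point
def cam(n):
    im=get_image(n); R=cv2.Rodrigues(np.array(im["rvec"],float))[0]
    return im, np.array(im["camera_matrix"],float), R, np.array(im["tvec"],float).ravel()
def ray(c,rc,z):
    im,K,R,t=c
    d=R.T@np.linalg.inv(K)@np.array([rc[1],rc[0],1.]); o=-R.T@t
    return o+d*(z-o[2])/d[2]
def proj(c,p):
    im,K,R,t=c
    v=K@(R@np.array(p,float)+t); return v[1]/v[2],v[0]/v[2]
def save(c,name,crop=None,s=1):
    p=c[0]["pixels"][:,:,::-1]
    if crop: p=p[crop[0]:crop[1],crop[2]:crop[3]]
    if s!=1: p=cv2.resize(p,None,fx=s,fy=s,interpolation=cv2.INTER_CUBIC)
    cv2.imwrite("pics/"+name,p)
E
python3 - <<'E'
from h import *
for n in("scene","top"):
    c=cam(n); save(c,n+"0.png"); print(n,-c[2].T@c[3])
E
```

```text
pics
scene [ 0.9987158  -0.18819755  0.9203551 ]
top [ 0.16797372 -0.0154296   1.64028262]
```

View pics/scene0.png

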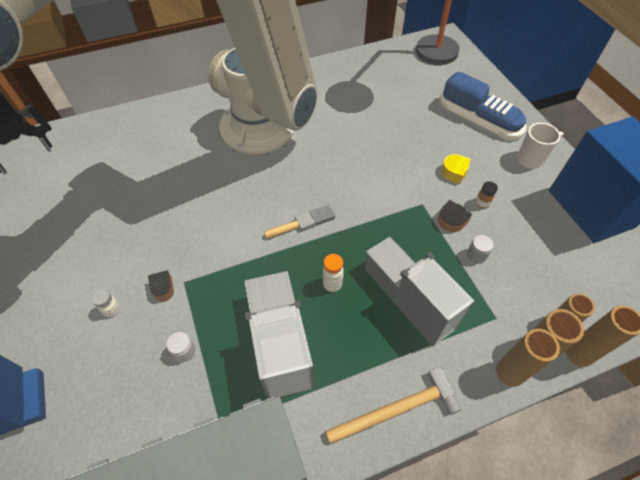

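View pics/top0.png

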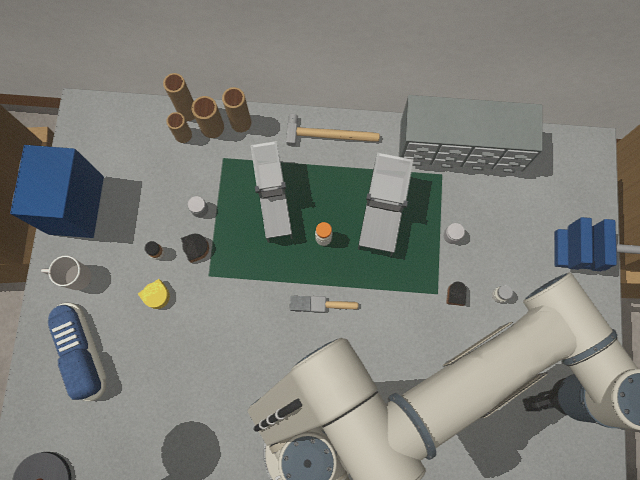

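Run:
```python
from h import *
Z=dict(bin_wide=0,bin_narrow=0,heel_wide_c=.017,heel_narrow_c=.017,glue_jar_c=.05,tin_l_c=.0275,tin_r_c=.0275,pot_l_c=.0325,pot_r_c=.0325,brush_grip=.01)
C={n:cam(n) for n in("scene","top")}
for l,z in Z.items():
  for n in C:
    for d in spot_point(l,n)[:3]:
      print(l,n,round(d["confidence"],2),np.round(d["centre"]),np.round(ray(C[n],d["centre"],z),3)[:2])
```

```text
bin_wide scene 0.9 [338. 279.] [ 0.639 -0.146]
bin_wide top 0.97 [216. 380.] [ 0.635 -0.143]
bin_narrow scene 0.61 [295. 404.] [0.645 0.147]
bin_narrow scene 0.42 [347. 183.] [ 0.583 -0.343]
bin_narrow top 0.8 [205. 275.] [0.644 0.148]
bin_narrow top 0.24 [231. 324.] [0.58  0.007]
heel_wide_c scene 0.83 [218. 455.] [0.51  0.356]
heel_wide_c scene 0.6 [166. 454.] [0.36  0.439]
heel_wide_c top 0.82 [298. 153.] [0.358 0.444]
heel_wide_c top 0.64 [247. 197.] [0.505 0.346]
heel_narrow_c scene 0.91 [288. 161.] [ 0.436 -0.357]
heel_narrow_c scene 0.5 [194. 485.] [0.472 0.463]
heel_narrow_c top 0.93 [292. 454.] [ 0.436 -0.35 ]
heel_narrow_c top 0.51 [292. 503.] [ 0.447 -0.48 ]
glue_jar_c scene 0.92 [272. 330.] [0.555 0.003]
glue_jar_c scene 0.18 [346. 184.] [ 0.602 -0.332]
glue_jar_c top 0.65 [233. 323.] [0.563 0.008]
glue_jar_c top 0.35 [205. 200.] [0.612 0.345]
tin_l_c scene 0.58 [250. 479.] [0.615 0.353]
tin_l_c top 0.79 [204. 199.] [0.622 0.353]
tin_r_c scene 0.63 [346. 180.] [ 0.59  -0.342]
tin_r_c scene 0.4 [248. 479.] [0.612 0.356]
tin_r_c top 0.79 [232. 456.] [ 0.597 -0.348]
pot_l_c scene 0.58 [197. 485.] [0.488 0.448]
pot_l_c scene 0.37 [286. 162.] [ 0.442 -0.35 ]
pot_l_c top 0.75 [293. 503.] [ 0.441 -0.477]
pot_l_c top 0.54 [249. 156.] [0.488 0.451]
pot_l_c top 0.51 [216. 382.] [ 0.627 -0.147]
pot_r_c scene 0.92 [301. 106.] [ 0.433 -0.47 ]
pot_r_c top 0.54 [294. 502.] [ 0.44  -0.473]
brush_grip scene 0.86 [229. 282.] [ 0.378 -0.052]
brush_grip top 0.65 [301. 338.] [ 0.388 -0.045]
```

Run:
```python
from h import *
c=cam("top"); save(c,"t1.png",(130,320,130,290),5 if 0 else 4) 
save(c,"t2.png",(140,310,340,520),4)
c=cam("scene"); save(c,"s1.png",(140,270,420,540),5)
save(c,"s2.png",(250,370,90,250),5)
```

```text
(no output)
```

View pics/t1.png

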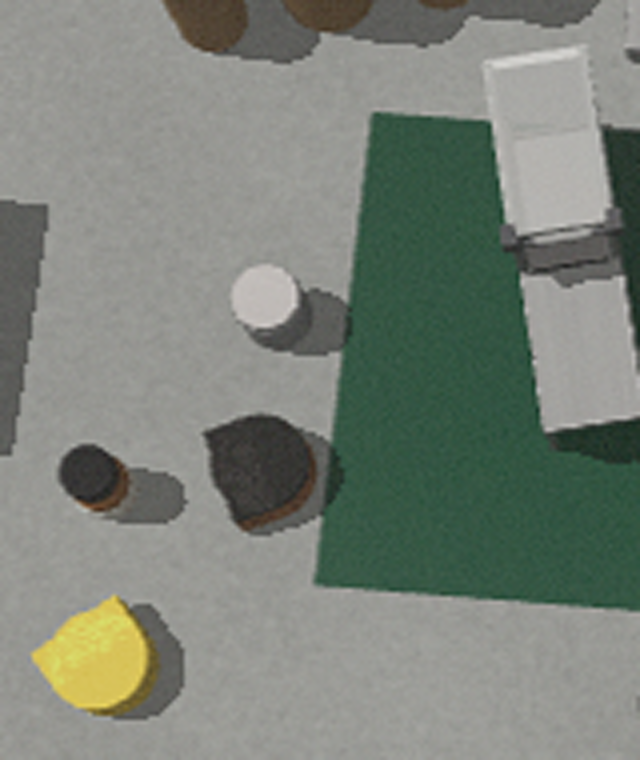

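View pics/t2.png

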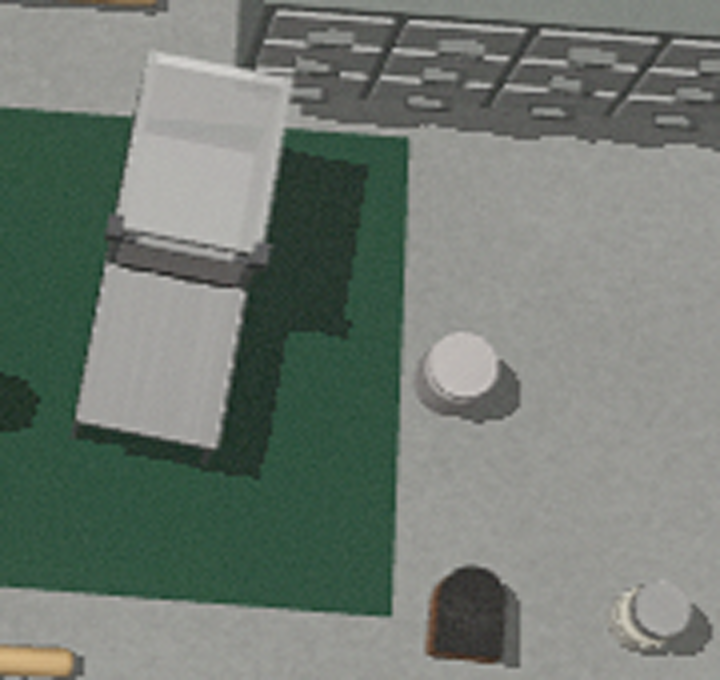

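View pics/s1.png

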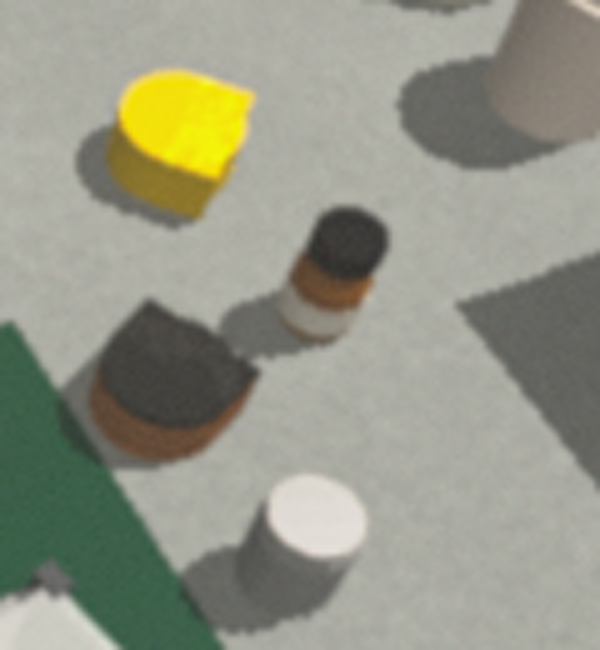

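View pics/s2.png

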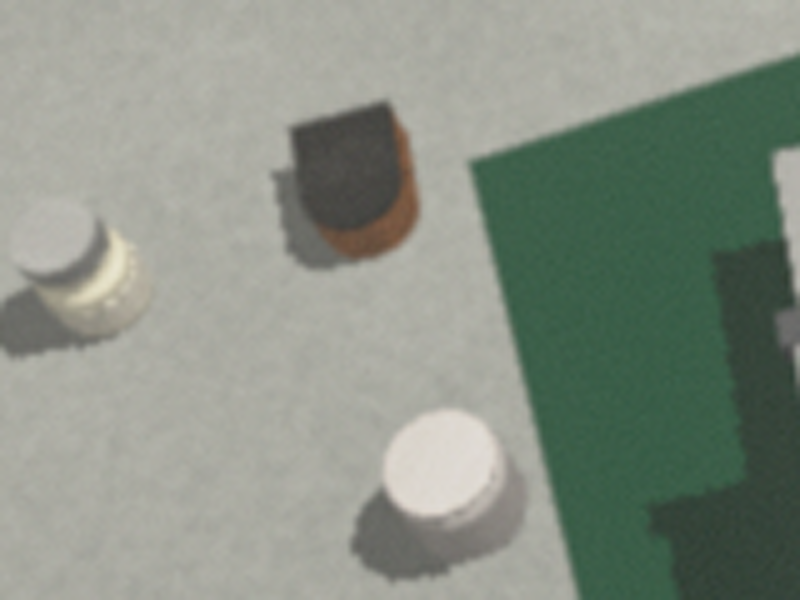

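```bash
cat > fit.py <<'E'
from h import *
from scipy.optimize import minimize
from scipy.ndimage import map_coordinates, gaussian_filter
def T(p,P):
    x,y,a=p; c,s=np.cos(a),np.sin(a)
    P=np.asarray(P,float); return np.c_[x+c*P[:,0]-s*P[:,1], y+s*P[:,0]+c*P[:,1], P[:,2]]
def projm(c,P):
    im,K,R,t=c; v=(K@(R@P.T+t[:,None])); return v[1]/v[2], v[0]/v[2]
def outline(w,L,xf,r,z):
    # D outline: flat at -L/2, sides to xf, arc to +L/2
    pts=[(-L/2,-w/2),(xf,-w/2)]
    th=np.linspace(-np.pi/2,np.pi/2,24)
    pts+=[(xf+(L/2-xf)*np.cos(t), w/2*np.sin(t)) for t in th]
    pts+=[(xf,w/2),(-L/2,w/2)]
    return np.c_[np.array(pts),np.full(len(pts),z)]
def heelfit(cs,w,L,xf,p0,z=.034):
    O=outline(w,L,xf,0,z); ms=[]
    for c in cs:
        g=c[0]["pixels"].astype(float).max(2); 
        ms.append((c,g))
    S=4
    def cost(p):
        tot=0
        for c,g in ms:
            r,cc=projm(c,T(p,O)); r0,c0=int(R0[id(c)][0])-40,int(R0[id(c)][1])-40
            poly=np.c_[(cc-c0+.5)*S,(r-r0+.5)*S]
            m=np.zeros((80*S,80*S),np.uint8); cv2.fillPoly(m,[np.round(poly*16).astype(np.int32)],255,shift=4)
            m=cv2.resize(m,(80,80),interpolation=cv2.INTER_AREA)/255.
            d=np.clip((85-g[r0:r0+80,c0:c0+80])/25,0,1)
            yy,xx=np.mgrid[:80,:80]; d=d*(np.hypot(yy-40,xx-40)<22)
            tot+=((m-d)**2).sum()
        return tot
    R0={id(c):proj(c,(p0[0],p0[1],z)) for c in cs}
    best=None
    for a in np.arange(0,2*np.pi,np.pi/6):
        s=minimize(cost,[p0[0],p0[1],a],method="Nelder-Mead",options=dict(initial_simplex=[[p0[0],p0[1],a],[p0[0]+.01,p0[1],a],[p0[0],p0[1]+.01,a],[p0[0],p0[1],a+.25]],xatol=1e-4,fatol=.05))
        if best is None or s.fun<best.fun: best=s
    return best
def edgefit(cs,w,p0):
    f=np.linspace(.08,.92,40)
    fr=np.c_[np.full(40,-.11),(f-.5)*w,np.full(40,.075)]; frn=fr+[-.004,0,0]; fri=fr+[.004,0,0]
    xs=np.linspace(-.105,-.035,40)
    E=[(frn,fri)]
    for s in(-1,1):
        b=np.c_[xs,np.full(40,s*w/2),np.full(40,.075)]
        E.append((b+[0,s*.004,0],b-[0,s*.004,0]))
    G=[(c,gaussian_filter(c[0]["pixels"].astype(float).mean(2),.5)) for c in cs]
    def cost(p):
        t=0
        for c,g in G:
            for o,i in E:
                a=map_coordinates(g,projm(c,T(p,o)),order=1); b=map_coordinates(g,projm(c,T(p,i)),order=1)
                t-=np.minimum(np.maximum(b-a,-20),60).mean()
        return t
    best=None
    for a in np.arange(-.4,.41,.1):
        s=minimize(cost,[p0[0],p0[1],a],method="Nelder-Mead",options=dict(initial_simplex=[[p0[0],p0[1],a],[p0[0]+.01,p0[1],a],[p0[0],p0[1]+.01,a],[p0[0],p0[1],a+.15]]))
        if best is None or s.fun<best.fun: best=s
    return best
E
cat > runfit.py <<'E'
from fit import *
t=cam("top"); s=cam("scene")
for nm,cs in(("top",[t]),("scene",[s]),("both",[t,s])):
    print(nm)
    for n,a in(("W",(.066,.062,-.002,(.507,.351))),("N",(.044,.058,.007,(.436,-.354)))):
        b=heelfit(cs,*a); print(" heel",n,np.round(b.x,4),round(b.fun,1))
        if nm=="both":
            for c,k in((t,"t"),(s,"s")):
                r,cc=projm(c,T(b.x,outline(*a[:3],0,.034))); cv2.polylines(c[0]["pixels"],[np.round(np.c_[cc,r]*16).astype(np.int32)],True,(255,0,255),1,cv2.LINE_AA,4)
    for n,w,p in(("W",.094,(.637,-.145)),("N",.068,(.645,.147))):
        b=edgefit(cs,w,p); print(" bin",n,np.round(b.x,4),round(b.fun,1))
        if nm=="both":
            for c in(t,s):
                P=[(-.11,-w/2,.075),(0,-w/2,.075),(0,w/2,.075),(-.11,w/2,.075)]
                r,cc=projm(c,T(b.x,P)); cv2.polylines(c[0]["pixels"],[np.round(np.c_[cc,r]*16).astype(np.int32)],True,(255,0,0),1,cv2.LINE_AA,4)
save(t,"ft.png",(160,320,170,480),2.5); save(s,"fs.png",(180,350,130,500),2)
E
python3 runfit.py
```

```text
top
 heel W [0.505  0.3468 5.1613] 57.6
 heel N [ 0.4337 -0.3554  6.2368] 8.5
 bin W [ 0.635  -0.1438 -0.1153] -180.0
 bin N [0.647  0.1532 0.2641] -180.0
scene
 heel W [0.5069 0.3447 5.1613] 99.7
 heel N [ 0.4344 -0.3546  6.2644] 154.9
 bin W [ 0.6314 -0.1461 -0.15  ] -180.0
 bin N [0.6455 0.1497 0.2452] -180.0
both
 heel W [0.5057 0.3459 5.152 ] 168.7
 heel N [ 0.4342 -0.3552  6.2626] 166.1
 bin W [ 0.6324 -0.1466 -0.1374] -360.0
 bin N [0.6441 0.1514 0.2475] -360.0
```

```bash
sed -i 's/np.minimum(np.maximum(b-a,-20),60)/np.clip(b-a,-20,200)/; s/\.004,0,0/.003,0,0/g; s/s\*\.004/s*.002/g' fit.py; python3 runfit.py
```

```text
top
 heel W [0.5049 0.3467 5.1581] 56.9
 heel N [ 0.4337 -0.3554 -0.0466] 8.5
 bin W [ 0.6344 -0.146  -0.123 ] -259.3
 bin N [0.6457 0.1509 0.2424] -267.3
scene
 heel W [0.5071 0.3451 5.1485] 97.6
 heel N [ 0.4343 -0.3552 -0.0644] 154.0
 bin W [ 0.6326 -0.146  -0.1269] -234.0
 bin N [0.6449 0.1509 0.244 ] -219.6
both
 heel W [0.5057 0.3459 5.1513] 167.0
 heel N [ 0.4343 -0.3553 -0.0463] 165.9
 bin W [ 0.6337 -0.146  -0.1259] -485.5
 bin N [0.6454 0.1509 0.2435] -485.3
```

View pics/ft.png

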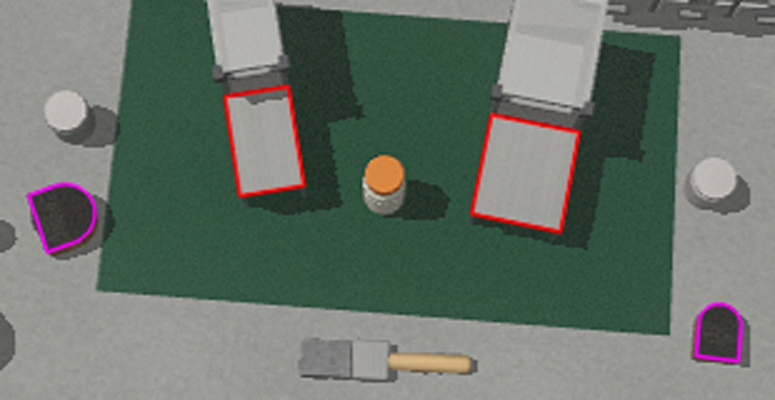

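View pics/fs.png

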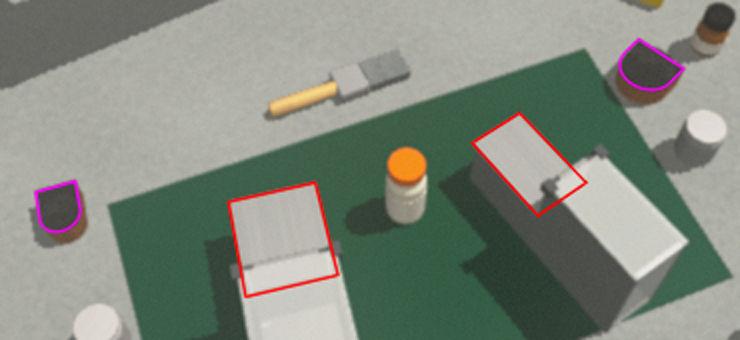

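```bash
cat > go.py <<'E'
from h import *
from scipy.spatial.transform import Rotation as Rn
def goal(pos,yaw,pitch=90.):
    """tool x pointing in dir yaw (deg) horizontally and pitched down by pitch; tool y horizontal, = left of yaw *sign"""
    y=np.radians(yaw);p=np.radians(pitch)
    x=np.array([np.cos(p)*np.cos(y),np.cos(p)*np.sin(y),-np.sin(p)])
    yy=np.array([-np.sin(y),np.cos(y),0]); 
    return np.array(pos,float),np.c_[x,yy,np.cross(x,yy)]
def show(pos,yaw,pitch=90.,flip=False):
    s=readout.read_state(); R=np.array(s["orientation"]); p=np.array(s["tool_pos"])
    g,G=goal(pos,yaw,pitch)
    if flip: G=G@np.diag([1,-1,-1])
    d=R.T@(g-p)/.03; rv=Rn.from_matrix(R.T@G).as_rotvec(degrees=True)
    print("t",round(s["time"],2),"p",np.round(p,4),"q",np.round(s["q"],2),"F",np.round(s["contact_force"],1),"op",round(s["opening"],4))
    print("shift now-axes (units)",np.round(d,2)," shift after turn",np.round(G.T@(g-p)/.03,2)," turn (units)",np.round(rv/5,2))
E
python3 - <<'E'
from go import *
s=readout.read_state(); print(np.round(s["orientation"],3)); 
W=np.array([.5057,.3459]);a=-1.132
g=W-.016*np.array([np.cos(a),np.sin(a)]); print(g)
show([*g,.15],np.degrees(a)); show([*g,.15],np.degrees(a),flip=True)
E
```

```text
[[-0.    -0.338  0.941]
 [ 0.     0.941  0.338]
 [-1.     0.     0.   ]]
[0.4989024  0.36038422]
t 1.5 p [ 0.1859 -0.5176  0.2313] q [-0.94  0.26  0.11 -0.   -1.42 -0.28] F [ 0.2  0.6 -0.1] op 0.0855
shift now-axes (units) [ 2.71 24.02 19.71]  shift after turn [  2.71  21.88 -22.06]  turn (units) [16.92 -0.   -0.  ]
t 1.5 p [ 0.1859 -0.5176  0.2313] q [-0.94  0.26  0.11 -0.   -1.42 -0.28] F [ 0.2  0.6 -0.1] op 0.0855
shift now-axes (units) [ 2.71 24.02 19.71]  shift after turn [  2.71 -21.88  22.06]  turn (units) [-19.08   0.    -0.  ]
```

```bash
python3 -m jog '[[[0,1,0.82],[0,0,0]],[[0,1,0.82],[0,0,0]],[[0,1,0.82],[0,0,0]],[[0,1,0.82],[0,0,0]],[[0,1,0.82],[0,0,0]],[[0,1,0.82],[0,0,0]],[[0,1,0.82],[0,0,0]],[[0,1,0.82],[0,0,0]],[[0,1,0.82],[0,0,0]],[[0,1,0.82],[0,0,0]],[[0,1,0.82],[0,0,0]],[[0,1,0.82],[0,0,0]]]' 1 60
python3 -c "
from go import *
show([.4989,.3604,.15],-64.9,flip=True)"
```

```text
time: 2.7
tool_pos: [0.3423, -0.0775, 0.2317]
orientation: [[0.001, -0.338, 0.941], [0.0, 0.941, 0.338], [-1.0, -0.0, 0.001]]
contact_force: [0.8, -0.1, -0.5]
opening: 0.0854
t 2.7 p [ 0.3423 -0.0775  0.2317] q [ 0.23 -0.15 -0.33  0.   -1.4  -1.46] F [ 0.8 -0.1 -0.5] op 0.0854
shift now-axes (units) [ 2.73 11.97  9.85]  shift after turn [  2.72 -10.92  11.  ]  turn (units) [-1.907e+01  1.000e-02  1.000e-02]
```

```bash
python3 -m jog '[[[0,1,0.82],[0,0,0]],[[0,1,0.82],[0,0,0]],[[0,1,0.82],[0,0,0]],[[0,1,0.82],[0,0,0]],[[0,1,0.82],[0,0,0]],[[0,1,0.82],[0,0,0]],[[0,1,0.82],[0,0,0]],[[0,1,0.82],[0,0,0]],[[0,1,0.82],[0,0,0]],[[0,1,0.82],[0,0,0]],[[0,1,0.82],[0,0,0]],[[0,0.97,0.8],[0,0,0]]]'
python3 -m jog '[[[0.2,0,0],[-1,0,0]],[[0.2,0,0],[-1,0,0]],[[0.2,0,0],[-1,0,0]],[[0.2,0,0],[-1,0,0]],[[0.2,0,0],[-1,0,0]],[[0.2,0,0],[-1,0,0]],[[0.2,0,0],[-1,0,0]],[[0.2,0,0],[-1,0,0]],[[0.2,0,0],[-1,0,0]],[[0.2,0,0],[-1,0,0]]]'
python3 -m jog '[[[0.2,0,0],[-1,0,0]],[[0.2,0,0],[-1,0,0]],[[0.2,0,0],[-1,0,0]],[[0.2,0,0],[-1,0,0]],[[0.2,0,0],[-1,0,0]],[[0,0,0],[-1,0,0]],[[0,0,0],[-1,0,0]],[[0,0,0],[-1,0,0]],[[0,0,0],[-1,0,0]],[[0,0,0],[0,0,0]]]'
python3 -c "
from go import *
show([.4989,.3604,.15],-64.9,flip=True)
save(cam('top'),'g1.png',(180,320,120,280),4)"
```

```text
time: 3.9
tool_pos: [0.4983, 0.3601, 0.2312]
orientation: [[0.0, -0.338, 0.941], [-0.0, 0.941, 0.338], [-1.0, -0.0, 0.0]]
contact_force: [1.6, -0.5, 0.3]
opening: 0.0856
time: 4.9
tool_pos: [0.4979, 0.3585, 0.171]
orientation: [[-0.0, -0.939, 0.343], [-0.0, 0.343, 0.939], [-1.0, 0.0, -0.0]]
contact_force: [-0.3, -0.6, 0.3]
opening: 0.0854
time: 5.9
tool_pos: [0.498, 0.3585, 0.1412]
orientation: [[-0.0, -0.908, -0.419], [-0.0, -0.419, 0.908], [-1.0, 0.0, -0.0]]
contact_force: [-0.0, -0.5, -0.3]
opening: 0.0856
t 5.9 p [0.498  0.3585 0.1412] q [ 0.88  0.42  0.11 -0.   -1.27 -0.45] F [-0.  -0.5 -0.3] op 0.0856
shift now-axes (units) [-0.29 -0.05  0.04]  shift after turn [-0.29 -0.05  0.04]  turn (units) [-0.06 -0.   -0.  ]
```

View pics/g1.png

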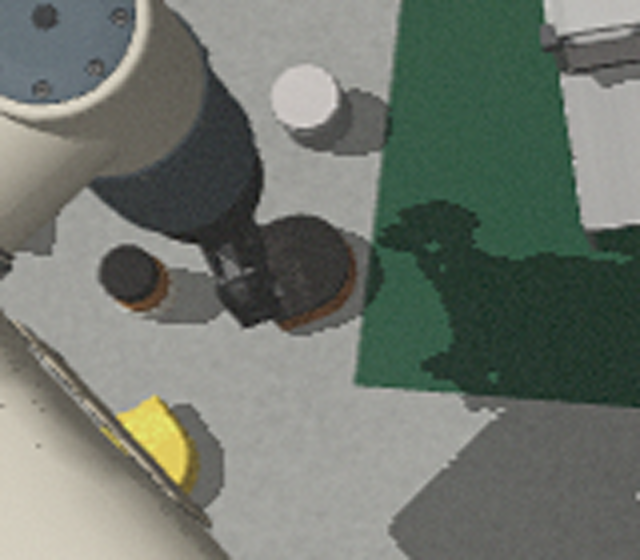

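```bash
python3 -m jog '[[[0.6,-0.05,0.04],[0,0,0]],[[0.8,0,0],[0,0,0]],[[0.8,0,0],[0,0,0]],[[0.8,0,0],[0,0,0]],[[0.6,0,0],[0,0,0]],[[0.4,0,0],[0,0,0]],[[0.3,0,0],[0,0,0]],[[0.25,0,0],[0,0,0]],[[0,0,0],[0,0,0]]]'
python3 -c "
from go import *
show([.4989,.3604,.004],-64.9,flip=True)
save(cam('scene'),'g2.png',(140,270,400,540),5)"
```

```text
time: 6.85
tool_pos: [0.4986, 0.3601, 0.0042]
orientation: [[-0.001, -0.908, -0.418], [-0.001, -0.418, 0.908], [-1.0, 0.001, -0.0]]
contact_force: [0.4, -0.2, 0.2]
opening: 0.0853
t 6.85 p [0.4986 0.3601 0.0042] q [ 0.88  0.54 -0.07 -0.   -0.96 -0.45] F [ 0.4 -0.2  0.2] op 0.0853
shift now-axes (units) [ 0.01 -0.01  0.01]  shift after turn [ 0.01 -0.01  0.01]  turn (units) [-0.07 -0.   -0.01]
```

View pics/g2.png

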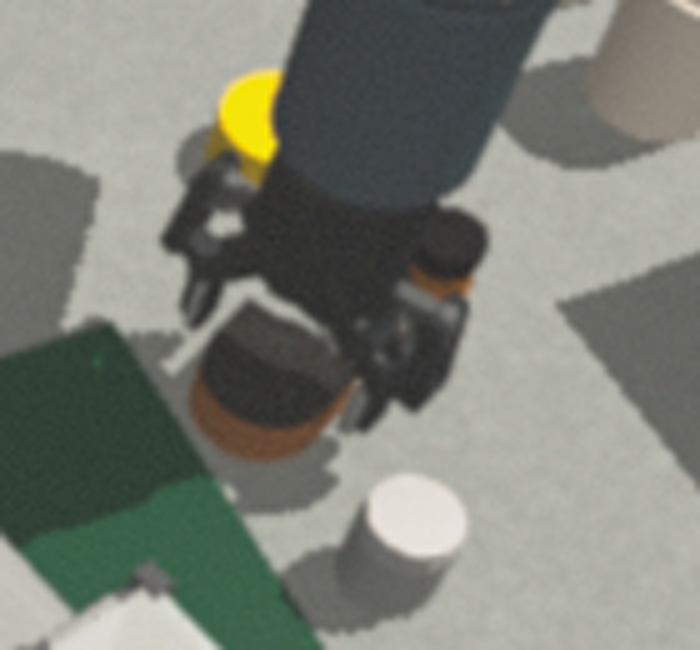

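```bash
python3 -m jog '[[[0,0,0],[0,0,0]],[[0,0,0],[0,0,0]],[[0,0,0],[0,0,0]],[[0,0,0],[0,0,0]],[[0,0,0],[0,0,0]],[[0,0,0],[0,0,0]]]' 0 60
python3 -c "
from go import *
save(cam('scene'),'g3.png',(140,270,400,540),5)"
```

```text
time: 7.5
tool_pos: [0.4995, 0.3609, 0.0061]
orientation: [[0.002, -0.908, -0.419], [0.002, -0.419, 0.908], [-1.0, -0.002, 0.001]]
contact_force: [-1.9, 0.1, 4.9]
opening: 0.065
```

View pics/g3.png

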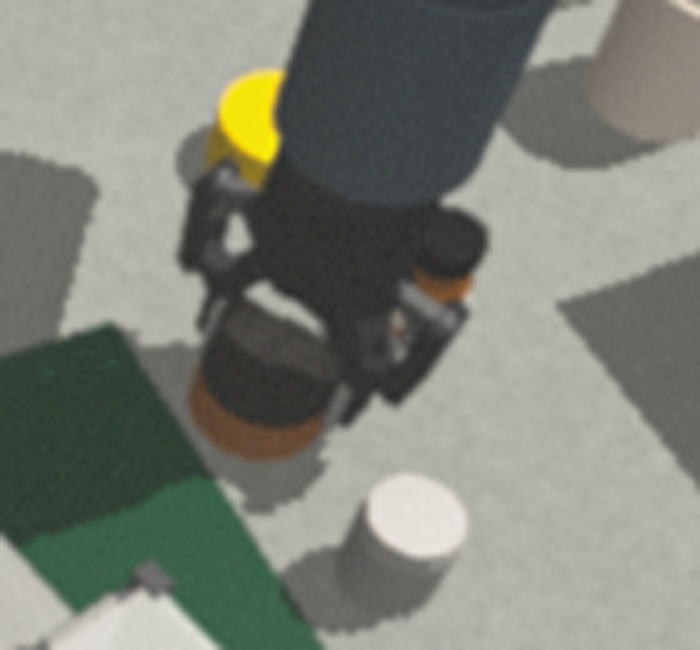

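```bash
python3 -m jog '[[[-0.4,0,0],[0,0,0]],[[-0.6,0,0],[0,0,0]],[[-0.8,0,0],[0,0,0]],[[-0.8,0,0],[0,0,0]],[[-0.8,0,0],[0,0,0]],[[-0.8,0,0],[0,0,0]],[[-0.8,0,0],[0,0,0]],[[-0.8,0,0],[0,0,0]],[[-0.5,0,0],[0,0,0]],[[0,0,0],[0,0,0]]]'
cat > bins.py <<'E'
import numpy as np
W=(.6337,-.146,-.1259); N=(.6454,.1509,.2435)
def bp(b,x,y=0):
    c,s=np.cos(b[2]),np.sin(b[2]); return np.array([b[0]+c*x-s*y,b[1]+s*x+c*y])
def loc(b,p):
    c,s=np.cos(b[2]),np.sin(b[2]); d=np.array(p[:2])-b[:2]; return np.array([c*d[0]+s*d[1],-s*d[0]+c*d[1]])
E
python3 -c "
from go import *; from bins import *
print(loc((.5057,.3459,-1.132),(.4995,.3609)))
show([*bp(W,-.061),.20],np.degrees(W[2]),flip=True)
save(cam('scene'),'g4.png',(100,270,380,540),4)"
```

```text
time: 8.55
tool_pos: [0.4996, 0.3608, 0.1967]
orientation: [[0.003, -0.908, -0.419], [0.003, -0.419, 0.908], [-1.0, -0.005, 0.002]]
contact_force: [-0.2, 0.1, -1.0]
opening: 0.0649
[-0.01621303  0.00076012]
t 8.55 p [0.4996 0.3608 0.1967] q [ 0.88  0.39  0.22  0.   -1.39 -0.45] F [-0.2  0.1 -1. ] op 0.0649
shift now-axes (units) [ -0.16   4.74 -16.14]  shift after turn [-0.11 16.2  -4.52]  turn (units) [-1.161e+01 -1.000e-02  6.000e-02]
```

View pics/g4.png

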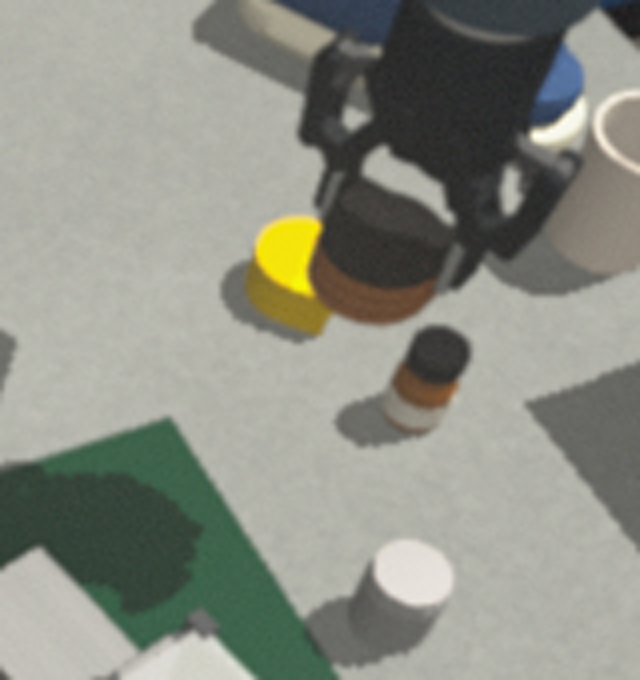

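```bash
python3 -m jog '[[[0,0,0],[-1,0,0]],[[0,0,0],[-1,0,0]],[[0,0,0],[-1,0,0]],[[0,0,0],[-1,0,0]],[[0,0,0],[-1,0,0]],[[0,0,0],[-1,0,0]],[[0,0,0],[-1,0,0]],[[0,0,0],[-1,0,0]],[[0,0,0],[-1,0,0]],[[0,0,0],[-1,0,0]],[[0,0,0],[-1,0,0]],[[0,0,0],[-0.6,0,0]]]'
python3 -m jog '[[[0,0.7,-0.2],[0,0,0]],[[0,1,-0.28],[0,0,0]],[[0,1,-0.28],[0,0,0]],[[0,1,-0.28],[0,0,0]],[[0,1,-0.28],[0,0,0]],[[0,1,-0.28],[0,0,0]],[[0,1,-0.28],[0,0,0]],[[0,1,-0.28],[0,0,0]],[[0,1,-0.28],[0,0,0]],[[0,1,-0.28],[0,0,0]],[[0,1,-0.28],[0,0,0]],[[0,1,-0.28],[0,0,0]]]'
python3 -m jog '[[[0,1,-0.28],[0,0,0]],[[0,1,-0.28],[0,0,0]],[[0,1,-0.28],[0,0,0]],[[0,0.8,-0.28],[0,0,0]],[[0,0.5,-0.1],[0,0,0]],[[0,0,0],[0,0,0]],[[0,0,0],[0,0,0]]]'
python3 -c "
from go import *; from bins import *
show([*bp(W,-.061),.086],np.degrees(W[2]),flip=True)
save(cam('scene'),'g5.png',(150,400,180,400),3);save(cam('top'),'g5t.png',(130,320,330,500),4)"
```

```text
time: 9.8
tool_pos: [0.498, 0.3597, 0.1919]
orientation: [[-0.003, -0.123, -0.992], [-0.002, -0.992, 0.123], [-1.0, 0.002, 0.002]]
contact_force: [0.1, 0.6, -0.8]
opening: 0.0649
time: 11.0
tool_pos: [0.551, -0.0023, 0.1927]
orientation: [[-0.002, -0.127, -0.992], [-0.0, -0.992, 0.127], [-1.0, 0.0, 0.002]]
contact_force: [0.5, -0.0, -1.1]
opening: 0.065
time: 11.7
tool_pos: [0.5716, -0.1329, 0.1932]
orientation: [[-0.001, -0.127, -0.992], [0.001, -0.992, 0.127], [-1.0, -0.0, 0.001]]
contact_force: [0.6, -0.1, -0.4]
opening: 0.0647
t 11.7 p [ 0.5716 -0.1329  0.1932] q [ 0.04  0.34  0.13 -0.   -1.36  1.41] F [ 0.6 -0.1 -0.4] op 0.0647
shift now-axes (units) [ 3.57  0.17 -0.08]  shift after turn [ 3.57  0.17 -0.08]  turn (units) [-0.02  0.01  0.  ]
```

View pics/g5.png

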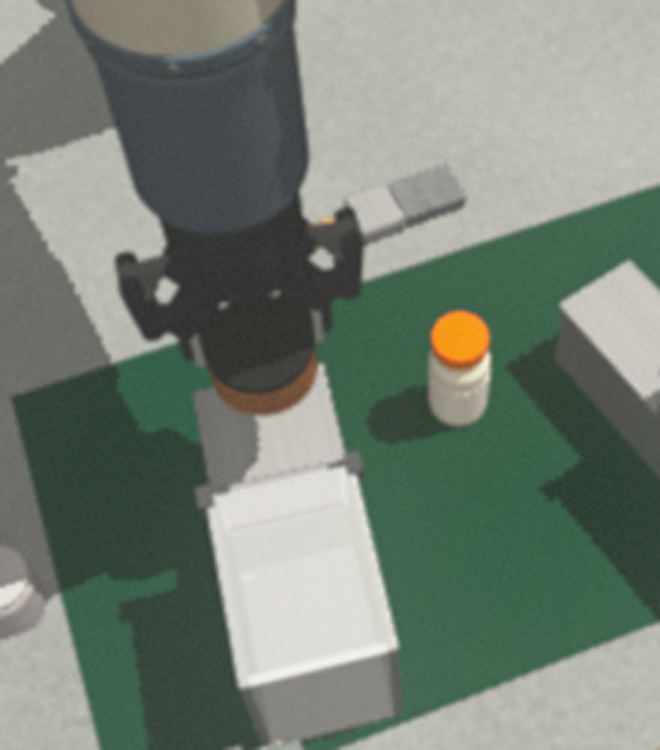

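```bash
python3 -m jog '[[[0.3,0.1,-0.05],[0,0,0]],[[0.6,0.08,-0.05],[0,0,0]],[[0.7,0,0],[0,0,0]],[[0.7,0,0],[0,0,0]],[[0.6,0,0],[0,0,0]],[[0.4,0,0],[0,0,0]],[[0.25,0,0],[0,0,0]],[[0.05,0,0],[0,0,0]],[[0,0,0],[0,0,0]]]'
python3 -c "
from go import *; from bins import *
show([*bp(W,-.061),.081],np.degrees(W[2]),flip=True)
save(cam('scene'),'g6.png',(200,350,200,350),5)"
```

```text
time: 12.7
tool_pos: [0.5749, -0.1387, 0.0862]
orientation: [[0.001, -0.126, -0.992], [-0.0, -0.992, 0.126], [-1.0, 0.0, -0.001]]
contact_force: [0.3, -0.4, -0.6]
opening: 0.0646
t 12.7 p [ 0.5749 -0.1387  0.0862] q [ 0.03  0.42 -0.04  0.   -1.11  1.42] F [ 0.3 -0.4 -0.6] op 0.0646
shift now-axes (units) [ 0.17 -0.    0.06]  shift after turn [ 0.17 -0.    0.06]  turn (units) [-0.   -0.01 -0.  ]
```

View pics/g6.png

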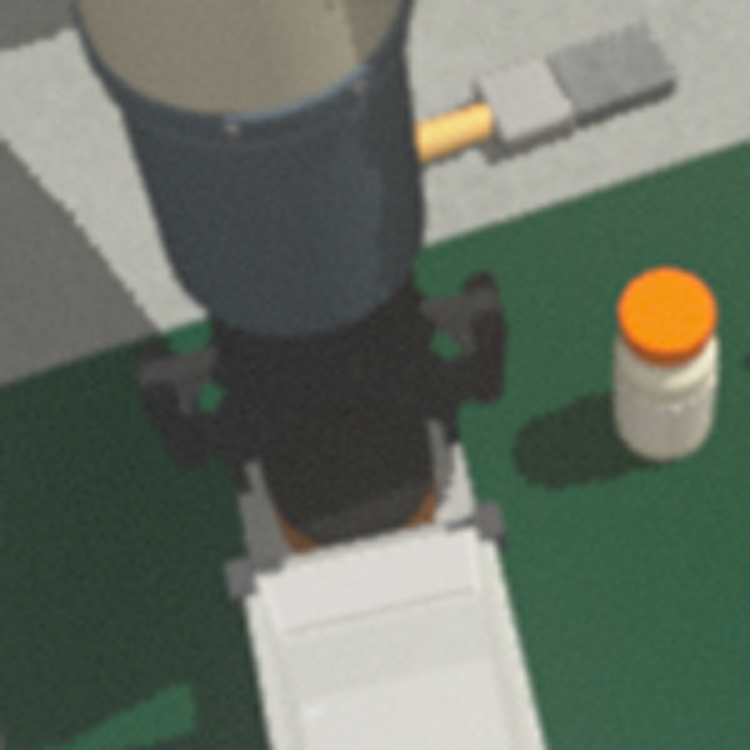

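```bash
python3 -m jog '[[[0.05,0,0],[0,0,0]],[[0.05,0,0],[0,0,0]],[[0.05,0,0],[0,0,0]],[[0,0,0],[0,0,0]],[[0,0,0],[0,0,0]]]'
```

```text
time: 13.25
tool_pos: [0.5745, -0.1387, 0.0813]
orientation: [[-0.0, -0.126, -0.992], [0.0, -0.992, 0.126], [-1.0, -0.0, 0.0]]
contact_force: [-0.1, 0.8, -0.8]
opening: 0.0651
```

```bash
python3 -m jog '[[[0.04,0,0],[0,0,0]],[[0,0,0],[0,0,0]],[[0,0,0],[0,0,0]]]'
```

```text
time: 13.55
tool_pos: [0.5747, -0.1388, 0.0812]
orientation: [[0.001, -0.126, -0.992], [-0.0, -0.992, 0.126], [-1.0, 0.0, -0.001]]
contact_force: [-2.0, 0.9, 5.8]
opening: 0.0649
```

```bash
python3 -m jog '[[[0,0,0],[0,0,0]],[[0,0,0],[0,0,0]],[[0,0,0],[0,0,0]],[[0,0,0],[0,0,0]],[[-0.2,0,0],[0,0,0]],[[-0.4,0,0],[0,0,0]],[[-0.6,0,0],[0,0,0]],[[-0.8,0,0],[0,0,0]],[[-0.8,0,0],[0,0,0]],[[-0.8,0,0],[0,0,0]],[[-0.4,0,1],[0,0,0]],[[0,0,1],[0,0,0]]]' 1
python3 -m jog '[[[0,0,0],[0,1,0]],[[0,0,0],[0,1,0]],[[0,0,0],[0,1,0]],[[0,0,0],[0,1,0]],[[0,0,0],[0,1,0]],[[0,0,0],[0,1,0]],[[0,0,0],[0,1,0]],[[0,0,0],[0,1,0]],[[0,0,0],[0,1,0]],[[0,0,0],[0,1,0]],[[0,0,0],[0,1,0]],[[0,0,0],[0,1,0]]]' 0.3
python3 -c "
from go import *; from bins import *
show([*bp(W,-.1),.094],np.degrees(W[2]),30,flip=True)
save(cam('scene'),'g7.png',(150,400,180,400),3);save(cam('top'),'g7t.png',(130,320,330,500),4)"
```

```text
time: 14.75
tool_pos: [0.5159, -0.1314, 0.2031]
orientation: [[0.005, -0.126, -0.992], [-0.001, -0.992, 0.126], [-1.0, 0.0, -0.005]]
contact_force: [0.5, -0.1, -0.6]
opening: 0.0855
time: 15.95
tool_pos: [0.5007, -0.1676, 0.2618]
orientation: [[0.791, -0.097, -0.604], [-0.064, -0.995, 0.077], [-0.608, -0.022, -0.793]]
contact_force: [0.7, -1.1, 0.4]
opening: 0.0256
t 15.95 p [ 0.5007 -0.1676  0.2618] q [-0.04 -0.3  -0.89  0.49 -0.07  1.03] F [ 0.7 -1.1  0.4] op 0.0256
shift now-axes (units) [ 4.22 -1.12  3.84]  shift after turn [ 3.64 -1.27  4.36]  turn (units) [-0.03  1.5   0.41]
```

View pics/g7.png

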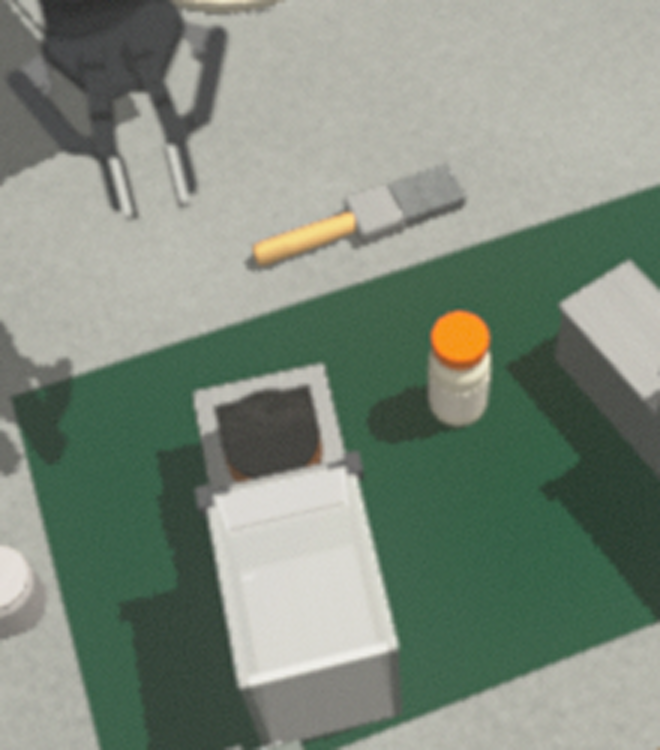

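View pics/g7t.png

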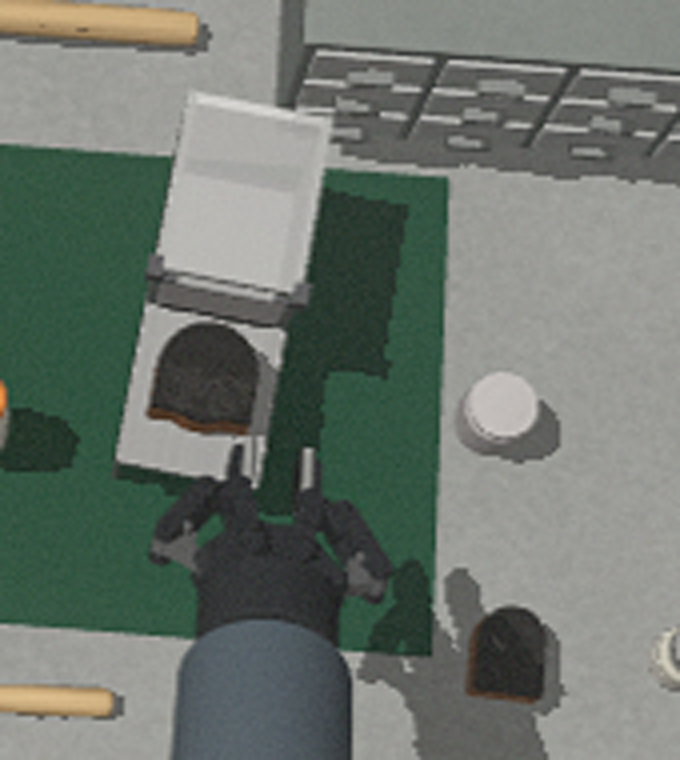

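```bash
cat > kin.py <<'E'
import numpy as np
from scipy.optimize import least_squares
D=[([-.941,.255,.108,0,-1.424],[.186,-.518,.231]),([.23,-.15,-.33,0,-1.40],[.3423,-.0775,.2317]),([.88,.42,.11,0,-1.27],[.498,.3585,.1412]),([.88,.54,-.07,0,-.96],[.4986,.3601,.0042]),([.88,.39,.22,0,-1.39],[.4996,.3608,.1967]),([.04,.34,.13,0,-1.36],[.5716,-.1329,.1932]),([.03,.42,-.04,0,-1.11],[.5749,-.1387,.0862]),([-.04,-.3,-.89,.49,-.07],[.5007,-.1676,.2618])]
def fk(P,q):
    a,h,L1,L2,e,L3,d=P
    f=q[1]-q[2]; p=f-q[4]
    r=a+L1*np.sin(q[1])+L2*np.cos(f)+e*np.sin(f)+L3*np.cos(p)
    z=h+L1*np.cos(q[1])-L2*np.sin(f)+e*np.cos(f)-L3*np.sin(p)
    c,s=np.cos(q[0]),np.sin(q[0]); return np.array([c*r+s*d,s*r-c*d,z])
def res(P): return np.concatenate([ (fk(P,q)-p)*(1 if abs(q[3])<.1 else .5) for q,p in D]+[np.array([P[0]*.02,P[4]*.02])])
S=least_squares(res,[0,.3,.3,.3,0,.2,.15]); P=S.x
if __name__=="__main__":
    print(np.round(P,3)); 
    for q,p in D: print(np.round((fk(P,q)-p)*1000,1))
    from scipy.optimize import least_squares as ls
    # reachable pitch for r,z with q4=0
    for x,z in((-.11,.094),(-.08,.094),(.0,.094),(.025,.094)):
      for b in((.6337,-.146,-.1259),(.6454,.1509,.2435)):
        X=b[0]+np.cos(b[2])*x;Y=b[1]+np.sin(b[2])*x; r=np.sqrt(X*X+Y*Y-P[6]**2)
        out=[]
        for pd in range(25,95,5):
            p=np.radians(pd)
            def g(v):
                f=v[0]-v[1]; return [P[0]+P[2]*np.sin(v[0])+P[3]*np.cos(f)+P[4]*np.sin(f)+P[5]*np.cos(p)-r, P[1]+P[2]*np.cos(v[0])-P[3]*np.sin(f)+P[4]*np.cos(f)-P[5]*np.sin(p)-z]
            s=ls(g,[.3,-.1]); q5=s.x[0]-s.x[1]-p
            out.append((pd,np.round(s.x,2).tolist(),round(q5,2),s.cost<1e-8))
        print(x,z,b[1]); [print("   ",o) for o in out]
E
python3 kin.py
```

```text
[ 0.012  0.237  0.531  0.391 -0.021  0.442  0.155]
[ 1.  -1.3 -0.2]
[-5.4 -2.6 -2.3]
[-2.4 -1.9 -0.6]
[-0.9 -0.9  4.9]
[2.4 3.6 2.6]
[1.8 1.  0.4]
[-0.4  1.1  1.2]
[ 10.6  -7.8 -23.6]
-0.11 0.094 -0.146
    (25, [1.18, -1.52], np.float64(2.26), np.False_)
    (30, [0.74, -1.42], np.float64(1.64), np.True_)
    (35, [0.34, -1.26], np.float64(0.99), np.True_)
    (40, [0.16, -1.14], np.float64(0.61), np.True_)
    (45, [0.07, -1.04], np.float64(0.33), np.True_)
    (50, [0.04, -0.94], np.float64(0.1), np.True_)
    (55, [0.03, -0.84], np.float64(-0.09), np.True_)
    (60, [0.04, -0.74], np.float64(-0.26), np.True_)
    (65, [0.07, -0.64], np.float64(-0.42), np.True_)
    (70, [0.11, -0.55], np.float64(-0.57), np.True_)
    (75, [0.16, -0.45], np.float64(-0.7), np.True_)
    (80, [0.21, -0.36], np.float64(-0.83), np.True_)
    (85, [0.27, -0.26], np.float64(-0.96), np.True_)
    (90, [0.33, -0.16], np.float64(-1.08), np.True_)
-0.11 0.094 0.1509
    (25, [1.22, -1.52], np.float64(2.3), np.False_)
    (30, [0.65, -1.36], np.float64(1.48), np.True_)
    (35, [0.33, -1.23], np.float64(0.95
[... 4382 characters left out ...]
at64(1.21), np.True_)
    (30, [0.49, -0.96], np.float64(0.93), np.True_)
    (35, [0.39, -0.88], np.float64(0.66), np.True_)
    (40, [0.33, -0.8], np.float64(0.43), np.True_)
    (45, [0.29, -0.71], np.float64(0.21), np.True_)
    (50, [0.27, -0.61], np.float64(0.01), np.True_)
    (55, [0.27, -0.51], np.float64(-0.17), np.True_)
    (60, [0.29, -0.41], np.float64(-0.34), np.True_)
    (65, [0.32, -0.31], np.float64(-0.51), np.True_)
    (70, [0.36, -0.2], np.float64(-0.66), np.True_)
    (75, [0.41, -0.09], np.float64(-0.81), np.True_)
    (80, [0.46, 0.02], np.float64(-0.96), np.True_)
    (85, [0.52, 0.14], np.float64(-1.11), np.True_)
    (90, [0.59, 0.26], np.float64(-1.25), np.True_)
```

```bash
python3 -c "
from go import *; from bins import *
show([*bp(W,-.11),.2],np.degrees(W[2]),60,flip=True)"
```

```text
t 16.05 p [ 0.5008 -0.1676  0.2618] q [-0.04 -0.3  -0.89  0.49 -0.07  1.02] F [0.5 0.8 1.1] op 0.0255
shift now-axes (units) [ 1.8  -1.2   1.25]  shift after turn [ 2.1  -1.27  0.48]  turn (units) [ 0.02 -4.51  0.43]
```

```bash
python3 -m jog '[[[0,0,0],[0,-1,0.1]],[[0,0,0],[0,-1,0.1]],[[0,0,0],[0,-1,0.1]],[[0,0,0],[0,-1,0.1]],[[0,0,0],[0,-0.5,0]],[[0,0,0],[0,0,0]]]'
python3 -c "
from go import *; from bins import *
show([*bp(W,-.11),.2],np.degrees(W[2]),60,flip=True)"
```

```text
time: 16.65
tool_pos: [0.5034, -0.1674, 0.2616]
orientation: [[0.495, -0.121, -0.861], [-0.064, -0.993, 0.103], [-0.867, 0.004, -0.499]]
contact_force: [-0.9, -0.2, 0.6]
opening: 0.0256
t 16.65 p [ 0.5034 -0.1674  0.2616] q [ 0.03 -0.14 -0.4   0.11 -0.79  1.36] F [-0.9 -0.2  0.6] op 0.0256
shift now-axes (units) [ 2.05 -1.26  0.54]  shift after turn [ 2.05 -1.25  0.55]  turn (units) [ 0.07  0.02 -0.02]
```

```bash
python3 -m jog '[[[0.5,-0.4,0.15],[0,0,0]],[[0.5,-0.45,0.15],[0,0,0]],[[0.5,-0.4,0.15],[0,0,0]],[[0.5,0,0.1],[0,0,0]],[[0,0,0],[0,0,0]]]'
python3 -c "
from go import *; from bins import *
show([*bp(W,-.11),.081],np.degrees(W[2]),60,flip=True)
s=readout.read_state(); print(loc(W,s['tool_pos']))"
```

```text
time: 17.15
tool_pos: [0.52, -0.1315, 0.1971]
orientation: [[0.49, -0.12, -0.863], [-0.062, -0.993, 0.103], [-0.869, 0.003, -0.494]]
contact_force: [-1.1, -0.3, -0.3]
opening: 0.0254
t 17.15 p [ 0.52   -0.1315  0.1971] q [ 0.12 -0.09 -0.57  0.22 -0.6   1.18] F [-1.1 -0.3 -0.3] op 0.0254
shift now-axes (units) [ 3.44 -0.01  1.78]  shift after turn [3.43 0.   1.8 ]  turn (units) [ 0.07  0.07 -0.  ]
[-0.11457191  0.00011923]
```

```bash
python3 -m jog '[[[0.5,0,0.26],[0,0,0]],[[0.5,0,0.26],[0,0,0]],[[0.5,0,0.26],[0,0,0]],[[0.5,0,0.26],[0,0,0]],[[0,0,0],[0,0,0]]]'
python3 -c "
from go import *; from bins import *
show([*bp(W,-.11),.081],np.degrees(W[2]),60,flip=True)
s=readout.read_state(); print(loc(W,s['tool_pos']))"
```

```text
time: 17.65
tool_pos: [0.5226, -0.1324, 0.1302]
orientation: [[0.491, -0.121, -0.863], [-0.063, -0.993, 0.104], [-0.869, 0.003, -0.495]]
contact_force: [-0.6, 0.3, -0.4]
opening: 0.026
t 17.65 p [ 0.5226 -0.1324  0.1302] q [ 0.11 -0.01 -0.72  0.32 -0.37  1.07] F [-0.6  0.3 -0.4] op 0.026
shift now-axes (units) [ 1.46 -0.02  0.76]  shift after turn [ 1.45 -0.02  0.77]  turn (units) [ 0.06  0.07 -0.01]
[-0.11188346 -0.00049805]
```

```bash
python3 -m jog '[[[0.45,0,0.24],[0,0,0]],[[0.45,0,0.24],[0,0,0]],[[0.3,0,0.15],[0,0,0]],[[0.14,-0.02,0.1],[0,0,0]],[[0,0,0],[0,0,0]]]'
python3 -c "
from go import *; from bins import *
show([*bp(W,-.02),.085],np.degrees(W[2]),60,flip=True)
s=readout.read_state(); print(loc(W,s['tool_pos']))
save(cam('scene'),'g8.png',(170,350,200,380),4);save(cam('top'),'g8t.png',(130,320,330,500),4)"
```

```text
time: 18.15
tool_pos: [0.5252, -0.1321, 0.0866]
orientation: [[0.494, -0.121, -0.861], [-0.063, -0.993, 0.103], [-0.867, 0.003, -0.498]]
contact_force: [-0.3, 0.1, 0.3]
opening: 0.0257
t 18.15 p [ 0.5252 -0.1321  0.0866] q [ 0.05  0.06 -0.87  0.59 -0.16  0.83] F [-0.3  0.1  0.3] op 0.0257
shift now-axes (units) [ 1.53  0.02 -2.56]  shift after turn [ 1.54  0.   -2.55]  turn (units) [ 0.07  0.03 -0.  ]
[-0.10942351  0.00014574]
```

View pics/g8.png

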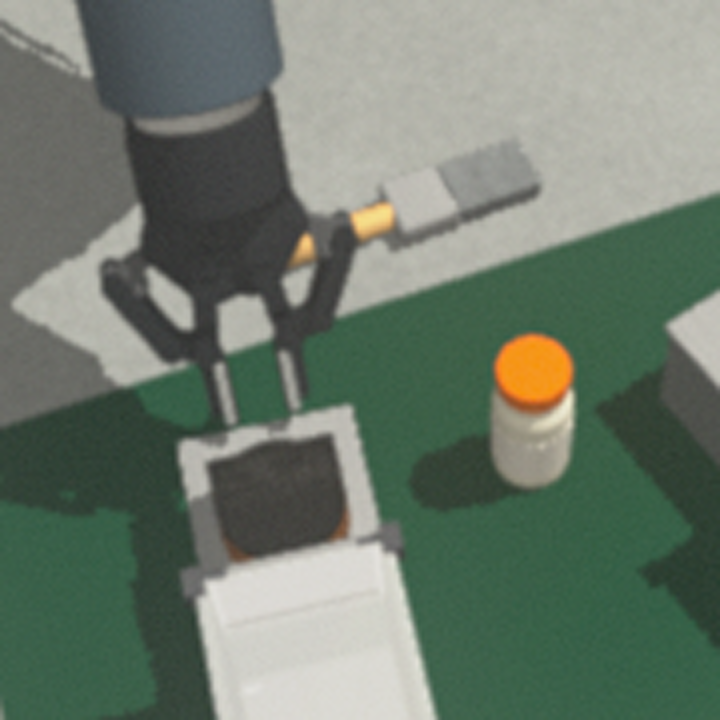

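View pics/g8t.png

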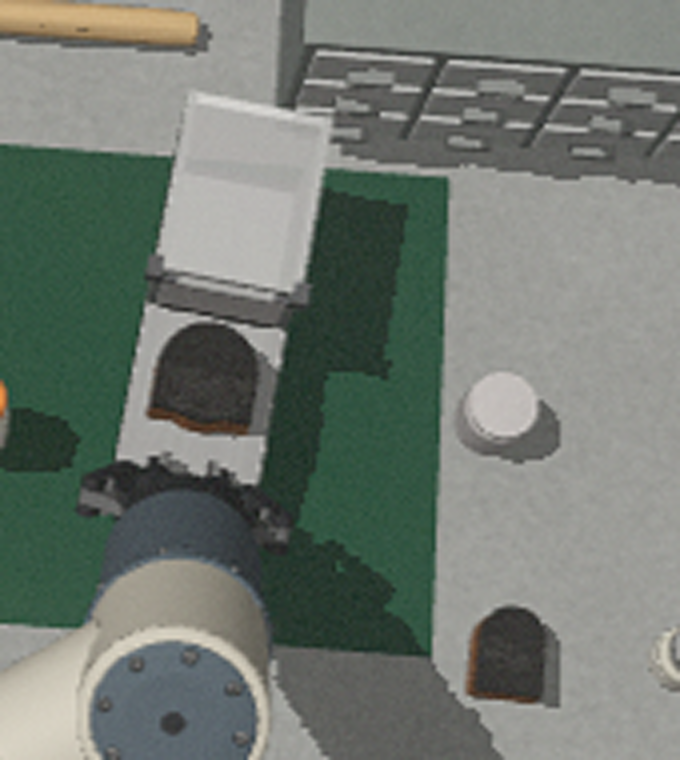

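```bash
python3 -m jog '[[[0.2,0,-0.35],[0,0,0]],[[0.15,0,-0.26],[0,0,0]],[[0.15,0,-0.26],[0,0,0]],[[0.15,0,-0.26],[0,0,0]],[[0.15,0,-0.26],[0,0,0]],[[0.15,0,-0.26],[0,0,0]],[[0.15,0,-0.26],[0,0,0]],[[0.1,0,-0.17],[0,0,0]],[[0,0,0],[0,0,0]]]'
python3 -c "
from go import *; from bins import *
show([*bp(W,0.01),.085],np.degrees(W[2]),60,flip=True)
s=readout.read_state(); print(loc(W,s['tool_pos']))
save(cam('scene'),'g9.png',(200,350,200,350),5);save(cam('top'),'g9t.png',(130,320,330,500),4)"
```

```text
time: 19.15
tool_pos: [0.5979, -0.1401, 0.0858]
orientation: [[0.494, -0.12, -0.861], [-0.062, -0.993, 0.103], [-0.867, 0.002, -0.498]]
contact_force: [-0.5, 0.2, -0.1]
opening: 0.0259
t 19.15 p [ 0.5979 -0.1401  0.0858] q [ 0.06  0.19 -0.65  0.41 -0.23  1.02] F [-0.5  0.2 -0.1] op 0.0259
shift now-axes (units) [ 0.79  0.05 -1.32]  shift after turn [ 0.8   0.04 -1.32]  turn (units) [0.07 0.03 0.01]
[-0.03628481  0.00134278]
```

View pics/g9.png

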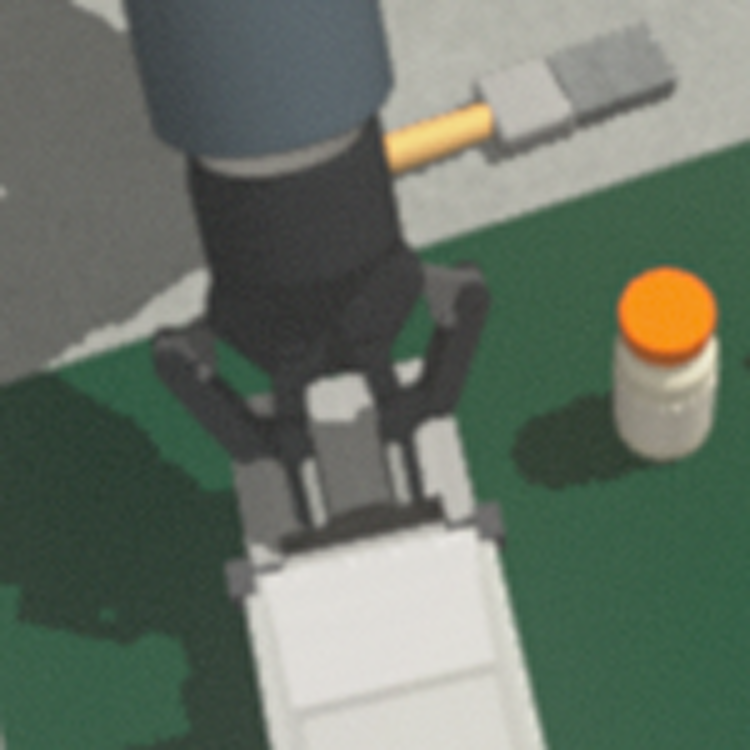

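View pics/g9t.png

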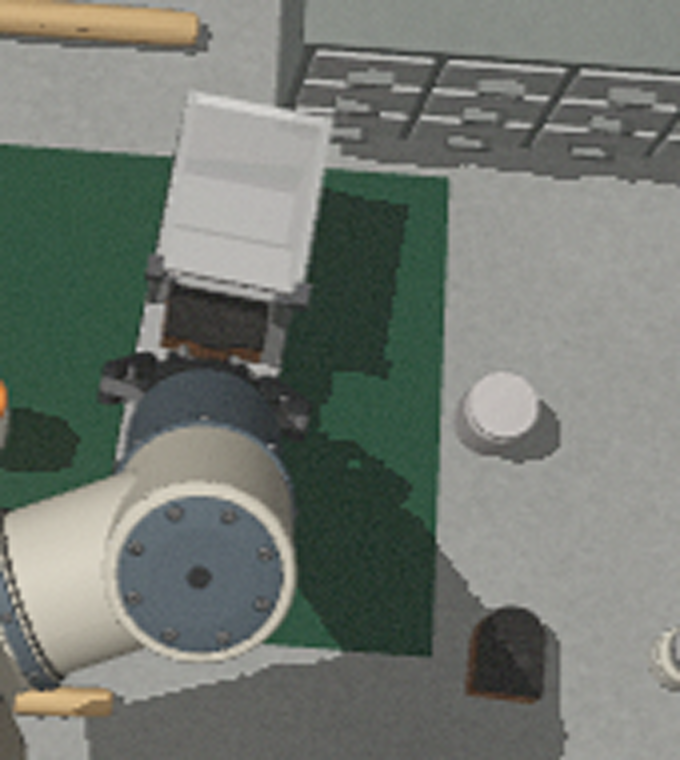

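```bash
python3 -m jog '[[[0.15,0.02,-0.26],[0,0,0]],[[0.15,0.02,-0.26],[0,0,0]],[[0.15,0,-0.26],[0,0,0]],[[0.15,0,-0.26],[0,0,0]],[[0.15,0,-0.26],[0,0,0]],[[0,0,0],[0,0,0]]]'
python3 -c "
from go import *; from bins import *
show([*bp(W,0.02),.085],np.degrees(W[2]),60,flip=True)
s=readout.read_state(); print(loc(W,s['tool_pos']))
save(cam('scene'),'g10.png',(200,350,200,350),5)"
```

```text
time: 19.85
tool_pos: [0.6429, -0.1468, 0.0858]
orientation: [[0.494, -0.12, -0.861], [-0.062, -0.993, 0.103], [-0.867, 0.002, -0.498]]
contact_force: [-1.6, -0.1, 0.3]
opening: 0.0256
t 19.85 p [ 0.6429 -0.1468  0.0858] q [ 0.05  0.27 -0.51  0.31 -0.28  1.13] F [-1.6 -0.1  0.3] op 0.0256
shift now-axes (units) [ 0.2   0.01 -0.3 ]  shift after turn [ 0.2   0.01 -0.3 ]  turn (units) [0.07 0.03 0.01]
[0.00918855 0.00038503]
```

View pics/g10.png

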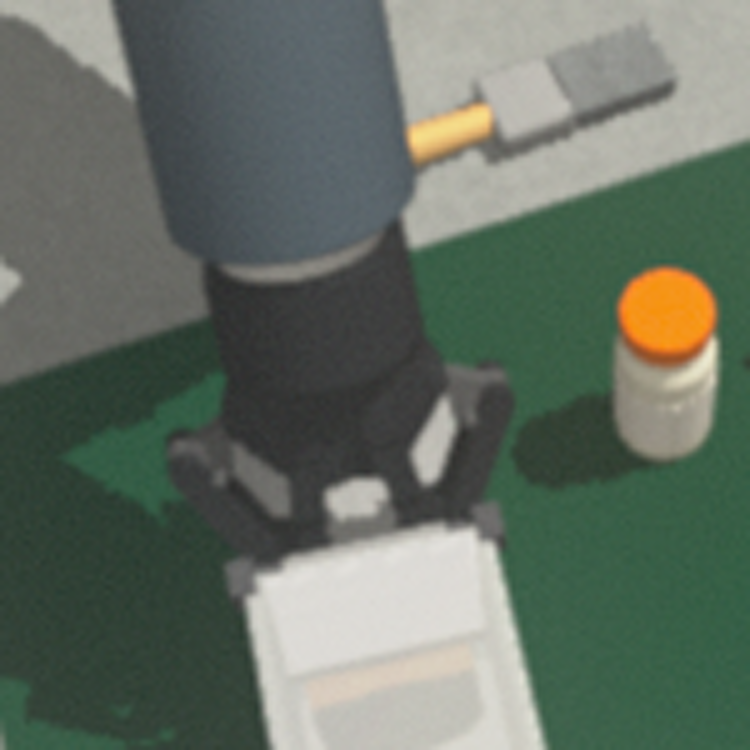

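```bash
python3 -m jog '[[[0.05,0,-0.08],[0,0,0]],[[0.05,0,-0.08],[0,0,0]],[[0,0,0],[0,0,0]],[[0,0,0],[0,0,0]]]'
python3 -c "
from go import *; from bins import *
s=readout.read_state(); print(loc(W,s['tool_pos']))
save(cam('scene'),'g11.png',(200,400,200,400),4)"
```

```text
time: 20.3
tool_pos: [0.6462, -0.1476, 0.0849]
orientation: [[0.492, -0.121, -0.862], [-0.062, -0.993, 0.104], [-0.868, 0.002, -0.496]]
contact_force: [-2.6, -0.6, -1.3]
opening: 0.0256
[1.26430299e-02 1.59014636e-05]
```

View pics/g11.png

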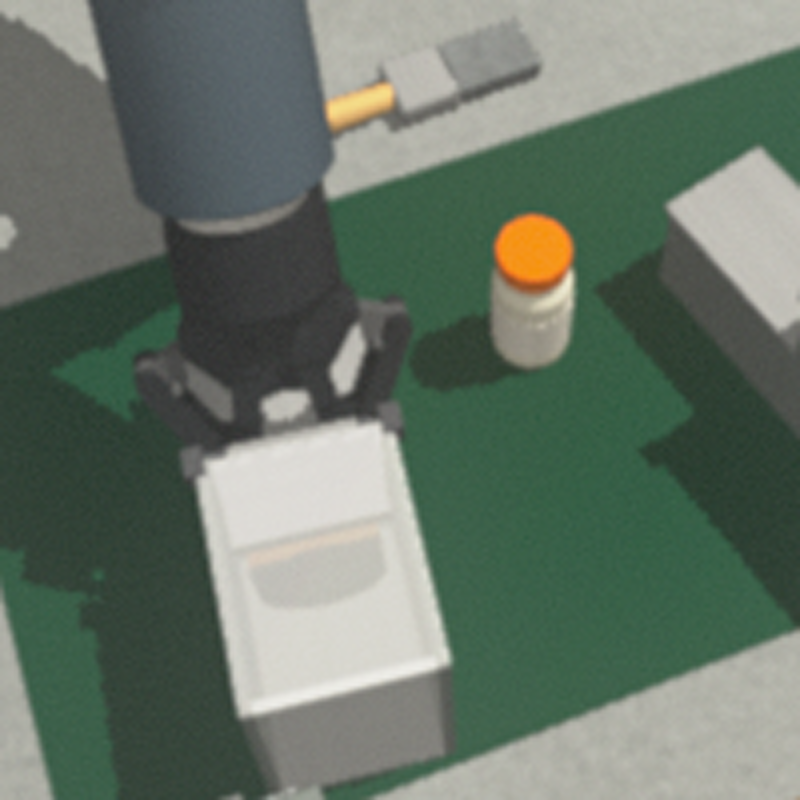

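```bash
python3 -m jog '[[[-0.15,0,0.26],[0,0,0]],[[-0.2,0,0.35],[0,0,0]],[[-0.3,0,0.52],[0,0,0]],[[-0.3,0,0.52],[0,0,0]],[[-0.3,0,0.52],[0,0,0]],[[-0.3,0,0.52],[0,0,0]],[[0,0,0],[0,0,0]]]'
python3 -c "
from go import *; from bins import *
s=readout.read_state(); print(loc(W,s['tool_pos']))
save(cam('scene'),'g12.png',(200,400,200,400),4);save(cam('top'),'g12t.png',(130,320,330,500),4)"
```

```text
time: 21.05
tool_pos: [0.5521, -0.1362, 0.0857]
orientation: [[0.493, -0.12, -0.861], [-0.061, -0.993, 0.103], [-0.868, 0.002, -0.497]]
contact_force: [0.8, 0.4, 0.0]
opening: 0.0258
[-0.08218658 -0.00052361]
```

View pics/g12.png

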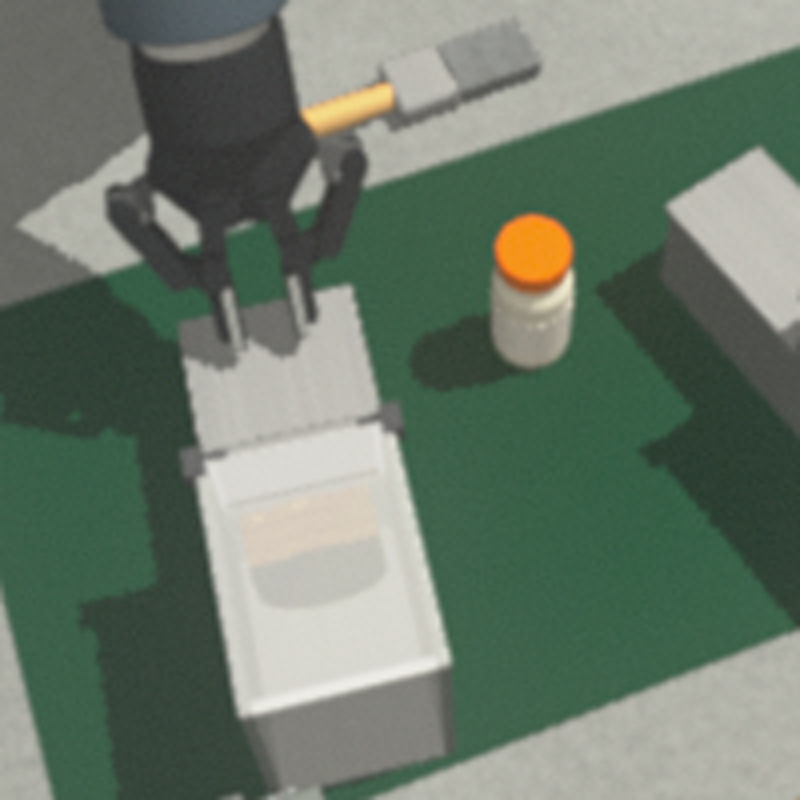

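View pics/g12t.png

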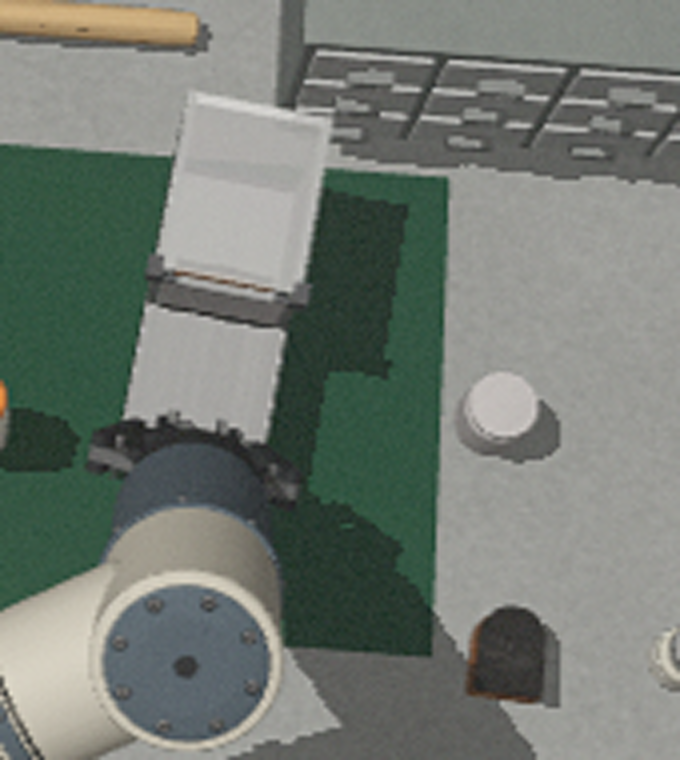

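```bash
python3 -c "
from go import *; from bins import *
a=cv2.imread('pics/scene0.png')[290:400,235:325]; c=cam('scene'); b=c[0]['pixels'][290:400,235:325,::-1].copy()
cv2.imwrite('pics/cmp.png',cv2.resize(np.hstack([a,b]),None,fx=4.4,fy=4.4,interpolation=cv2.INTER_CUBIC))
for p in [(0,.078),(0,.136)]:
  for y in(-.039,.039):
    r,cc=proj(c,(*bp(W,p[0],y),p[1])); print(p,y,round((r-290)*4.4),round((cc-235)*4.4))
"
```

```text
(0, 0.078) -0.039 160 93
(0, 0.078) 0.039 120 262
(0, 0.136) -0.039 108 76
(0, 0.136) 0.039 66 255
```

View pics/cmp.png

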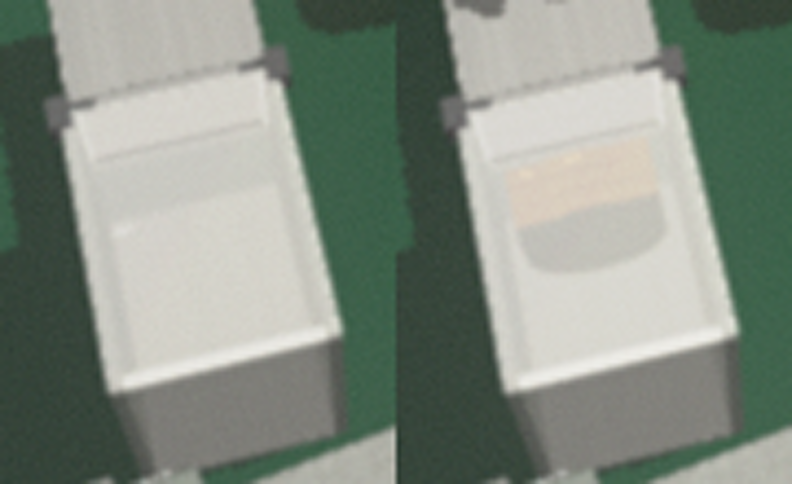

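```bash
python3 -m jog '[[[-0.4,0,-0.2],[0,0,0]],[[-0.85,0,-0.5],[0,0,0]],[[-0.85,0,-0.5],[0,0,0]],[[-0.85,0,-0.5],[0,0,0]],[[-0.85,0,-0.5],[0,0,0]],[[0,0,0],[0,-1,0]],[[0,0,0],[0,-1,0]],[[0,0,0],[0,-1,0]],[[0,0,0],[0,-1,0]],[[0,0,0],[0,-1,0]],[[0,0,0],[0,-1,0]],[[0,0,0],[0,0,0]]]' 1
python3 -c "
from go import *; from bins import *; from fit import *
t=cam('top'); 
b=heelfit([t],.044,.058,.007,(.4343,-.3553)); print(b.x,b.fun)
H=(.434,-.3553,-.05)
show([*bp(H,-.011),.14],np.degrees(H[2]),90,flip=True)
c=cam('scene')
for x in(.002,.036):
  for y in(-.033,.033):
    r,cc=proj(c,(*bp(W,x,y),.068)); print(x,y,round((r-290)*4.4),round((cc-235)*4.4))
"
```

```text
time: 22.4
tool_pos: [0.5574, -0.1359, 0.2156]
orientation: [[-0.007, -0.12, -0.993], [-0.001, -0.993, 0.12], [-1.0, 0.002, 0.006]]
contact_force: [0.9, 0.0, -0.9]
opening: 0.0854
[ 0.43349562 -0.35451694 -0.05797316] 41.52714125336409
t 22.45 p [ 0.5568 -0.1359  0.216 ] q [ 0.03  0.31  0.14  0.   -1.41  1.42] F [-0.8  0.6  0. ] op 0.0852
shift now-axes (units) [2.56 7.77 3.54]  shift after turn [2.53 7.51 4.09]  turn (units) [-0.81  0.04 -0.02]
0.002 -0.033 170 110
0.002 0.033 136 251
0.036 -0.033 239 123
0.036 0.033 204 267
```

```bash
python3 -m jog '[[[0,0.6,0.27],[0,0,0]],[[0.1,0.97,0.44],[0,0,0]],[[0.3,0.97,0.44],[0,0,0]],[[0.4,0.97,0.44],[0,0,0]],[[0.4,0.97,0.44],[0,0,0]],[[0.4,0.97,0.44],[0,0,0]],[[0.4,0.97,0.44],[0,0,0]],[[0.3,0.97,0.44],[0,0,0]],[[0.2,0.38,0.2],[0,0,0]],[[0,0,0],[-0.8,0,0]],[[0,0,0],[0,0,0]]]'
python3 -c "
from go import *; from bins import *
H=(.434,-.3553,-.05)
show([*bp(H,-.011),.004],np.degrees(H[2]),90,flip=True)
save(cam('scene'),'n1.png',(220,370,90,260),4)"
```

```text
time: 23.6
tool_pos: [0.4209, -0.3548, 0.1436]
orientation: [[-0.002, -0.051, -0.999], [-0.002, -0.999, 0.051], [-1.0, 0.002, 0.002]]
contact_force: [1.1, -0.6, -0.4]
opening: 0.0856
t 23.6 p [ 0.4209 -0.3548  0.1436] q [-0.41  0.3  -0.06  0.   -1.21  1.93] F [ 1.1 -0.6 -0.4] op 0.0856
shift now-axes (units) [ 4.65 -0.02 -0.08]  shift after turn [ 4.65 -0.01 -0.07]  turn (units) [-0.01  0.02 -0.03]
```

View pics/n1.png

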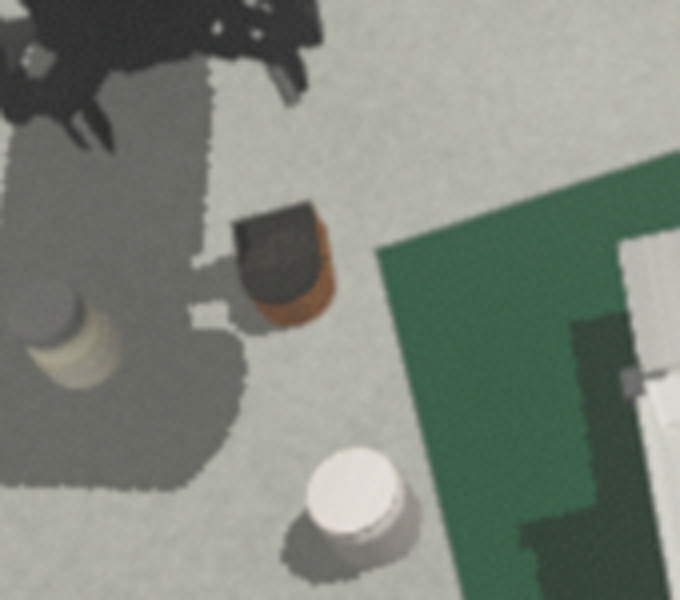

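```bash
python3 -m jog '[[[0.5,-0.01,-0.08],[0,0,0]],[[0.8,0,0],[0,0,0]],[[0.8,0,0],[0,0,0]],[[0.8,0,0],[0,0,0]],[[0.8,0,0],[0,0,0]],[[0.5,0,0],[0,0,0]],[[0.3,0,0],[0,0,0]],[[0,0,0],[0,0,0]]]'
python3 -c "
from go import *; from bins import *
H=(.434,-.3553,-.05)
show([*bp(H,-.011),.008],np.degrees(H[2]),90,flip=True)"
python3 -m jog '[[[0,0,0],[0,0,0]],[[0,0,0],[0,0,0]],[[0,0,0],[0,0,0]],[[0,0,0],[0,0,0]],[[0,0,0],[0,0,0]],[[0,0,0],[0,0,0]],[[0,0,0],[0,0,0]]]' 0 60
python3 -c "
from go import *
save(cam('scene'),'n2.png',(220,370,90,260),4)"
```

```text
time: 24.45
tool_pos: [0.4229, -0.3542, 0.0076]
orientation: [[-0.004, -0.051, -0.999], [-0.001, -0.999, 0.051], [-1.0, 0.001, 0.004]]
contact_force: [-0.4, 0.4, 0.9]
opening: 0.0851
t 24.45 p [ 0.4229 -0.3542  0.0076] q [-0.41  0.43 -0.25  0.   -0.9   1.93] F [-0.4  0.4  0.9] op 0.0851
shift now-axes (units) [-0.01  0.02 -0.  ]  shift after turn [-0.01  0.02 -0.  ]  turn (units) [-0.01  0.05 -0.02]
time: 25.15
tool_pos: [0.424, -0.3553, 0.0095]
orientation: [[-0.001, -0.05, -0.999], [-0.003, -0.999, 0.05], [-1.0, 0.003, 0.001]]
contact_force: [-0.7, 1.5, 6.2]
opening: 0.0433
```

View pics/n2.png

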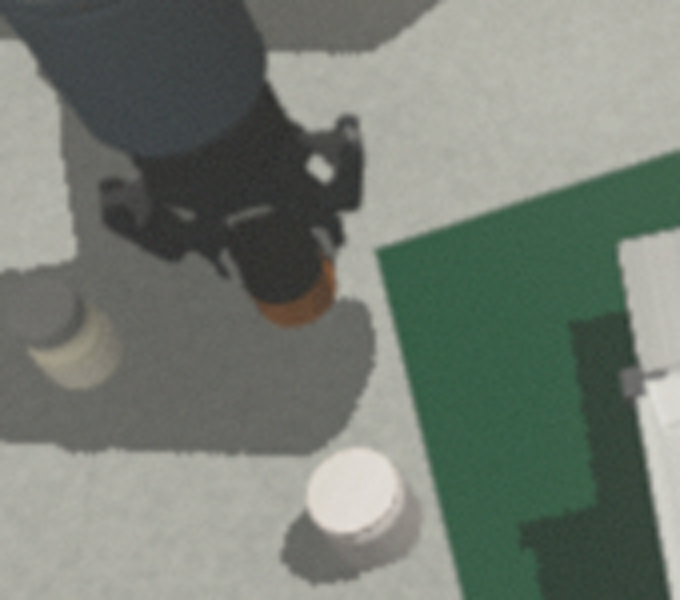

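```bash
python3 -m jog '[[[-0.4,0,0],[0,0,0]],[[-0.6,0,0],[0,0,0]],[[-0.9,0,0],[0,0,0]],[[-0.9,0,0],[0,0,0]],[[-0.9,0,0],[0,0,0]],[[-0.9,0,0],[0,0,0]],[[-0.9,0,0],[0,0,0]],[[-0.7,0,0],[0,0,0]],[[-0.3,0,0],[0,0,0]],[[0,0,0],[0,0,0]]]'
python3 -c "
from go import *; from bins import *
show([*bp(N,-.056),.2],np.degrees(N[2]),90,flip=True)"
```

```text
time: 26.2
tool_pos: [0.4241, -0.3547, 0.2044]
orientation: [[-0.001, -0.051, -0.999], [-0.003, -0.999, 0.051], [-1.0, 0.003, 0.001]]
contact_force: [0.3, 0.3, -1.3]
opening: 0.0429
t 26.2 p [ 0.4241 -0.3547  0.2044] q [-0.41  0.27  0.06  0.   -1.36  1.93] F [ 0.3  0.3 -1.3] op 0.0429
shift now-axes (units) [  0.1  -16.66  -4.73]  shift after turn [  0.15 -14.58  -9.36]  turn (units) [-3.37  0.02 -0.03]
```

```bash
python3 -m jog '[[[0,-0.66,-0.19],[0,0,0]],[[0,-1,-0.284],[0,0,0]],[[0,-1,-0.284],[0,0,0]],[[0,-1,-0.284],[0,0,0]],[[0,-1,-0.284],[0,0,0]],[[0,-1,-0.284],[0,0,0]],[[0,-1,-0.284],[0,0,0]],[[0,-1,-0.284],[0,0,0]],[[0,-1,-0.284],[0,0,0]],[[0,-1,-0.284],[0,0,0]],[[0,-1,-0.284],[0,0,0]],[[0,-1,-0.284],[0,0,0]]]'
python3 -m jog '[[[0,-1,-0.284],[0,0,0]],[[0,-1,-0.284],[0,0,0]],[[0,-1,-0.284],[0,0,0]],[[0,-1,-0.284],[0,0,0]],[[0,-0.7,-0.2],[0,0,0]],[[0,-0.3,-0.08],[-0.4,0,0]],[[0,0,0],[-1,0,0]],[[0,0,0],[-1,0,0]],[[0,0,0],[-1,0,0]],[[0,0,0],[0,0,0]],[[0,0,0],[0,0,0]]]'
python3 -c "
from go import *; from bins import *
show([*bp(N,-.056),.09],np.degrees(N[2]),90,flip=True)
save(cam('scene'),'n3.png',(180,350,320,500),4)"
```

```text
time: 27.4
tool_pos: [0.5401, -0.0089, 0.2005]
orientation: [[-0.006, -0.051, -0.999], [-0.002, -0.999, 0.051], [-1.0, 0.002, 0.006]]
contact_force: [0.2, -0.5, -0.5]
opening: 0.0427
time: 28.5
tool_pos: [0.5904, 0.137, 0.2011]
orientation: [[-0.005, 0.241, -0.97], [-0.002, -0.97, -0.241], [-1.0, 0.001, 0.005]]
contact_force: [0.2, -1.0, -0.7]
opening: 0.0427
t 28.5 p [0.5904 0.137  0.2011] q [ 0.49  0.38  0.21 -0.   -1.4   1.33] F [ 0.2 -1.  -0.7] op 0.0427
shift now-axes (units) [ 3.7  -0.01 -0.04]  shift after turn [ 3.7  -0.01 -0.03]  turn (units) [ 0.    0.06 -0.01]
```

View pics/n3.png

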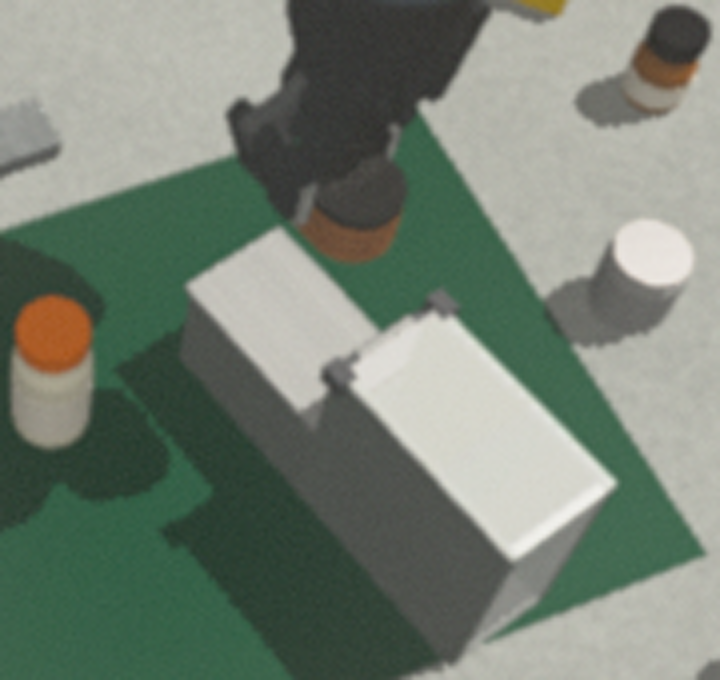

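```bash
python3 -m jog '[[[0.4,0,-0.04],[0,0.06,0]],[[0.7,0,0],[0,0,0]],[[0.7,0,0],[0,0,0]],[[0.7,0,0],[0,0,0]],[[0.6,0,0],[0,0,0]],[[0.4,0,0],[0,0,0]],[[0.2,0,0],[0,0,0]],[[0,0,0],[0,0,0]],[[0,0,0],[0,0,0]]]'
python3 -c "
from go import *; from bins import *
show([*bp(N,-.056),.0845],np.degrees(N[2]),90,flip=True)
save(cam('scene'),'n4.png',(180,350,320,500),4)"
```

```text
time: 29.45
tool_pos: [0.5927, 0.1378, 0.0917]
orientation: [[0.003, 0.243, -0.97], [-0.0, -0.97, -0.243], [-1.0, 0.001, -0.003]]
contact_force: [0.2, 0.4, -0.7]
opening: 0.043
t 29.45 p [0.5927 0.1378 0.0917] q [ 0.49  0.44  0.02  0.   -1.14  1.33] F [ 0.2  0.4 -0.7] op 0.043
shift now-axes (units) [ 0.24 -0.    0.06]  shift after turn [0.24 0.   0.06]  turn (units) [ 0.03 -0.03 -0.01]
```

View pics/n4.png

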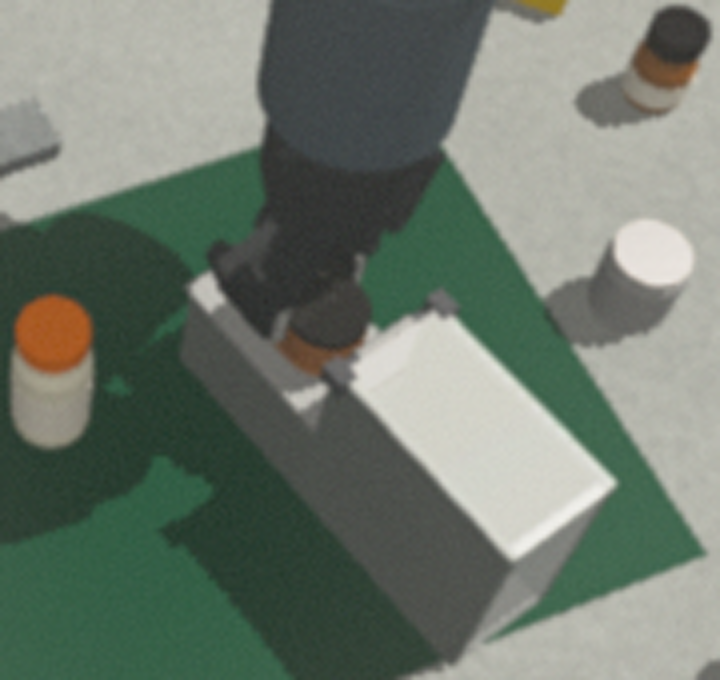

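```bash
python3 -m jog '[[[0.08,0,0.03],[0,0,0]],[[0.06,0,0.03],[0,0,0]],[[0.04,0,0],[0,0,0]],[[0.04,0,0],[0,0,0]],[[0,0,0],[0,0,0]],[[0,0,0],[0,0,0]]]'
```

```text
time: 30.1
tool_pos: [0.5904, 0.1372, 0.0846]
orientation: [[0.002, 0.244, -0.97], [-0.0, -0.97, -0.244], [-1.0, 0.001, -0.002]]
contact_force: [-0.6, 0.6, 2.4]
opening: 0.0433
```

```bash
python3 -m jog '[[[0,0,0],[0,0,0]],[[0,0,0],[0,0,0]],[[0,0,0],[0,0,0]],[[0,0,0],[0,0,0]],[[-0.2,0,0],[0,0,0]],[[-0.4,0,0],[0,0,0]],[[-0.6,0,0],[0,0,0]],[[-0.8,0,0],[0,0,0]],[[-0.8,0,0],[0,0,0]],[[-0.8,0,0],[0,0,0]],[[-0.4,0,1],[0,0,0]],[[0,0,0.8],[0,0,0]]]' 1
python3 -m jog '[[[0,0,0],[0,1,0]],[[0,0,0],[0,1,0]],[[0,0,0],[0,1,0]],[[0,0,0],[0,1,0]],[[0,0,0],[0,1,0]],[[0,0,0],[0,1,0]],[[0,0,0],[0,0,0]]]' 0.15
python3 -c "
from go import *; from bins import *
show([*bp(N,-.11),.13],np.degrees(N[2]),60,flip=True)
save(cam('scene'),'n5.png',(180,350,320,500),4)"
```

```text
time: 31.3
tool_pos: [0.5384, 0.1243, 0.2074]
orientation: [[0.007, 0.243, -0.97], [0.001, -0.97, -0.243], [-1.0, 0.0, -0.007]]
contact_force: [-0.2, 1.1, 0.9]
opening: 0.0854
time: 32.0
tool_pos: [0.5335, 0.1216, 0.2011]
orientation: [[0.483, 0.243, -0.841], [0.119, -0.97, -0.212], [-0.867, 0.002, -0.498]]
contact_force: [0.3, 0.2, -1.5]
opening: 0.0124
t 32.0 p [0.5335 0.1216 0.2011] q [ 0.62 -0.07 -0.59  0.34 -0.59  0.96] F [ 0.3  0.2 -1.5] op 0.0124
shift now-axes (units) [ 2.15 -0.06  1.02]  shift after turn [ 2.15 -0.05  1.02]  turn (units) [ 0.04  0.03 -0.01]
```

View pics/n5.png

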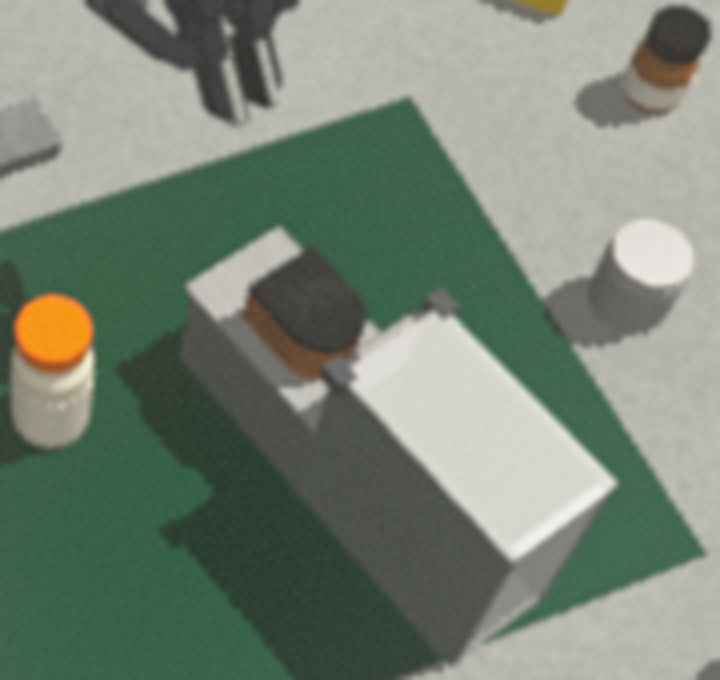

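```bash
python3 -m jog '[[[0.5,-0.05,0.24],[0,0,0]],[[0.55,0,0.26],[0,0,0]],[[0.55,0,0.26],[0,0,0]],[[0.55,0,0.26],[0,0,0]],[[0,0,0],[0,0,0]]]'
python3 -c "
from go import *; from bins import *
show([*bp(N,-.11),.085],np.degrees(N[2]),60,flip=True)"
```

```text
time: 32.55
tool_pos: [0.5437, 0.1264, 0.132]
orientation: [[0.485, 0.242, -0.84], [0.119, -0.97, -0.211], [-0.867, 0.003, -0.499]]
contact_force: [-0.7, -0.4, -0.6]
opening: 0.0126
t 32.55 p [0.5437 0.1264 0.132 ] q [ 0.59  0.02 -0.74  0.52 -0.35  0.78] F [-0.7 -0.4 -0.6] op 0.0126
shift now-axes (units) [1.27 0.02 0.94]  shift after turn [1.27 0.03 0.94]  turn (units) [ 0.03  0.01 -0.02]
```

```bash
python3 -m jog '[[[0.4,0,0.3],[0,0,0]],[[0.4,0,0.3],[0,0,0]],[[0.3,0.03,0.2],[0,0,0]],[[0.15,0,0.1],[0,0,0]],[[0,0,0],[0,0,0]]]'
python3 -c "
from go import *; from bins import *
show([*bp(N,-.03),.085],np.degrees(N[2]),60,flip=True)
s=readout.read_state(); print(loc(N,s['tool_pos']))
save(cam('scene'),'n6.png',(180,350,320,500),4)"
```

```text
time: 33.05
tool_pos: [0.5412, 0.1236, 0.0887]
orientation: [[0.49, 0.243, -0.837], [0.118, -0.97, -0.212], [-0.864, 0.005, -0.504]]
contact_force: [0.2, -1.3, 0.6]
opening: 0.0126
t 33.05 p [0.5412 0.1236 0.0887] q [ 0.38  0.07 -0.95  1.18 -0.08  0.28] F [ 0.2 -1.3  0.6] op 0.0126
shift now-axes (units) [ 1.41 -0.04 -2.18]  shift after turn [ 1.4  -0.05 -2.18]  turn (units) [ 0.05 -0.05 -0.04]
[-0.10773888 -0.00141309]
```

View pics/n6.png

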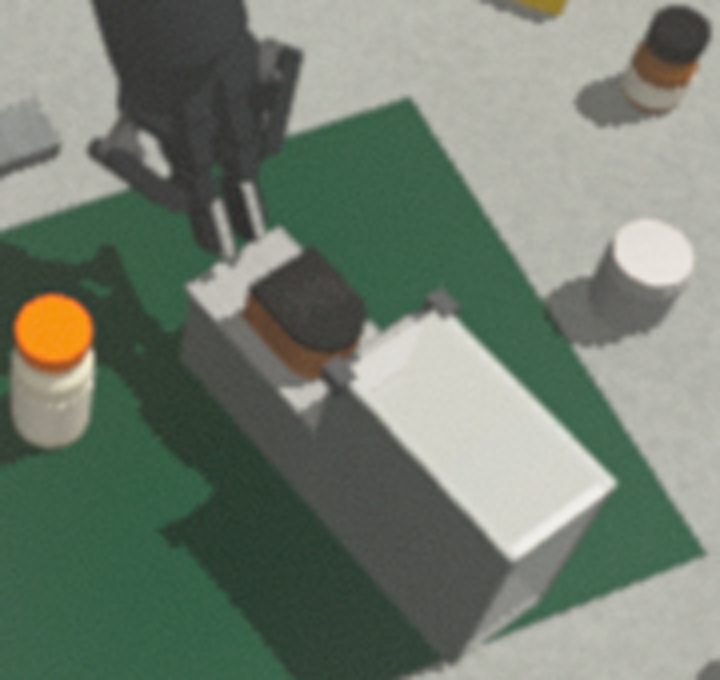

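```bash
python3 -m jog '[[[0.1,-0.02,-0.17],[0,0,0]],[[0.1,-0.02,-0.17],[0,0,0]],[[0.15,0,-0.26],[0,0,0]],[[0.15,0,-0.26],[0,0,0]],[[0.15,0,-0.25],[0,0,0]],[[0,0,0],[0,0,0]]]'
python3 -c "
from go import *; from bins import *
show([*bp(N,-.03),.085],np.degrees(N[2]),60,flip=True)
s=readout.read_state(); print(loc(N,s['tool_pos']))
save(cam('scene'),'n7.png',(180,350,320,500),4)"
```

```text
time: 33.7
tool_pos: [0.5778, 0.1373, 0.088]
orientation: [[0.488, 0.244, -0.838], [0.123, -0.97, -0.211], [-0.864, 0.0, -0.503]]
contact_force: [0.3, 0.7, 0.1]
opening: 0.0128
t 33.7 p [0.5778 0.1373 0.088 ] q [ 0.45  0.14 -0.84  0.94 -0.13  0.46] F [0.3 0.7 0.1] op 0.0128
shift now-axes (units) [ 0.74  0.11 -1.07]  shift after turn [ 0.74  0.1  -1.07]  turn (units) [ 0.04 -0.04  0.02]
[-0.06886051  0.00313884]
```

View pics/n7.png

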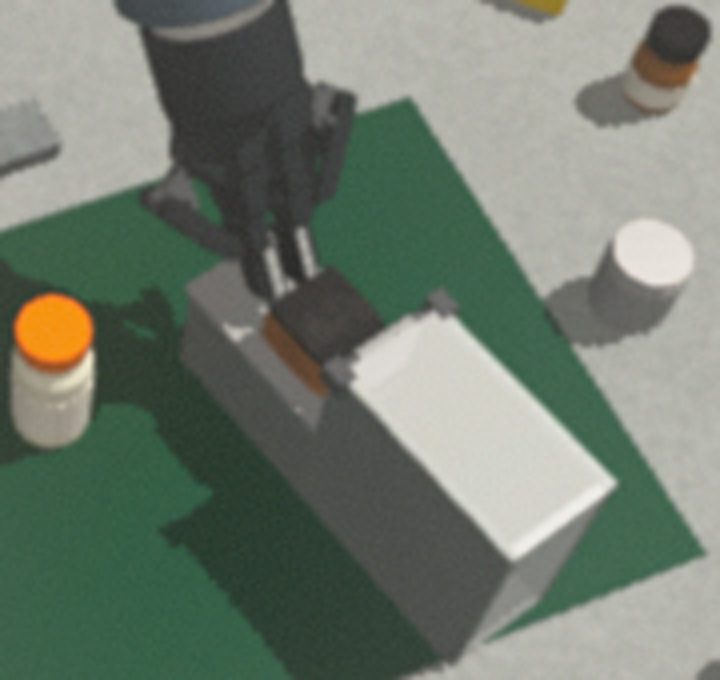

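```bash
python3 -m jog '[[[0.12,0.03,-0.18],[0,0,0]],[[0.15,0.03,-0.24],[0,0,0]],[[0.15,0.02,-0.24],[0,0,0]],[[0.15,0,-0.24],[0,0,0]],[[0.12,0,-0.18],[0,0,0]],[[0,0,0],[0,0,0]]]'
python3 -c "
from go import *; from bins import *
show([*bp(N,.005),.085],np.degrees(N[2]),60,flip=True)
s=readout.read_state(); print(loc(N,s['tool_pos']))
save(cam('scene'),'n8.png',(180,350,320,500),4);save(cam('top'),'n8t.png',(130,280,200,360),4)"
```

```text
time: 34.35
tool_pos: [0.6146, 0.1432, 0.0856]
orientation: [[0.487, 0.244, -0.839], [0.122, -0.97, -0.211], [-0.865, 0.001, -0.502]]
contact_force: [-0.2, -0.1, -0.1]
opening: 0.0128
t 34.35 p [0.6146 0.1432 0.0856] q [ 0.48  0.21 -0.71  0.74 -0.17  0.64] F [-0.2 -0.1 -0.1] op 0.0128
shift now-axes (units) [ 0.63  0.   -1.05]  shift after turn [ 0.63 -0.   -1.05]  turn (units) [ 0.03 -0.03  0.01]
[-3.17738018e-02 -2.99345690e-05]
```

View pics/n8.png

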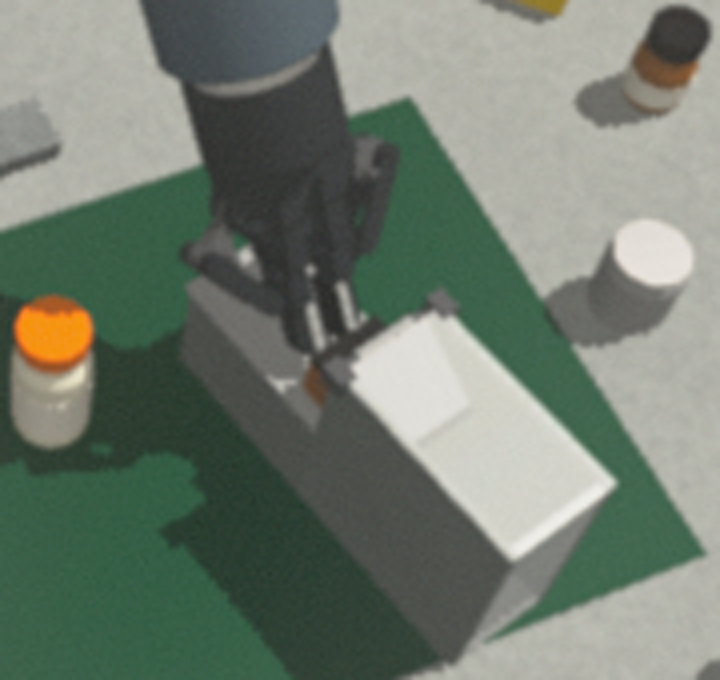

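View pics/n8t.png

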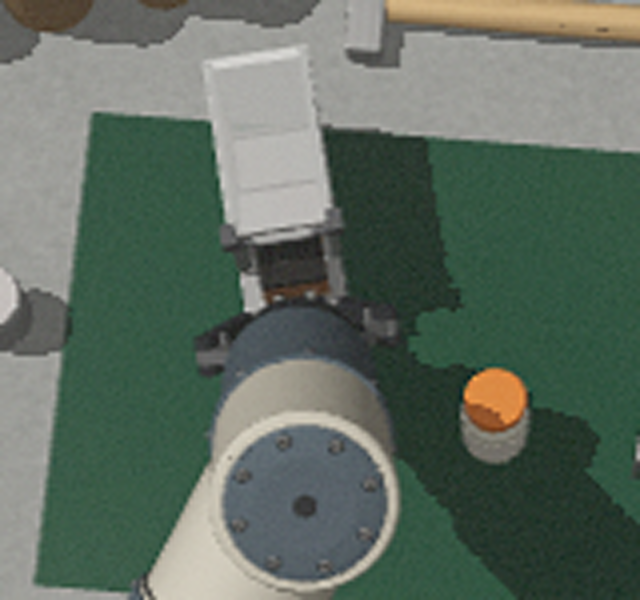

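```bash
python3 -m jog '[[[0.15,0,-0.26],[0,0,0]],[[0.15,0,-0.26],[0,0,0]],[[0.15,0,-0.26],[0,0,0]],[[0.15,0,-0.26],[0,0,0]],[[0.11,0,-0.2],[0,0,0]],[[0,0,0],[0,0,0]],[[0,0,0],[0,0,0]]]'
python3 -c "
from go import *; from bins import *
s=readout.read_state(); print(loc(N,s['tool_pos']))
save(cam('scene'),'n9.png',(180,350,320,500),4);save(cam('top'),'n9t.png',(130,280,200,360),4)"
```

```text
time: 35.15
tool_pos: [0.6552, 0.1527, 0.0853]
orientation: [[0.486, 0.243, -0.839], [0.121, -0.97, -0.211], [-0.865, 0.001, -0.501]]
contact_force: [-0.2, 0.8, -0.3]
opening: 0.0127
[ 0.00996278 -0.00060121]
```

View pics/n9.png

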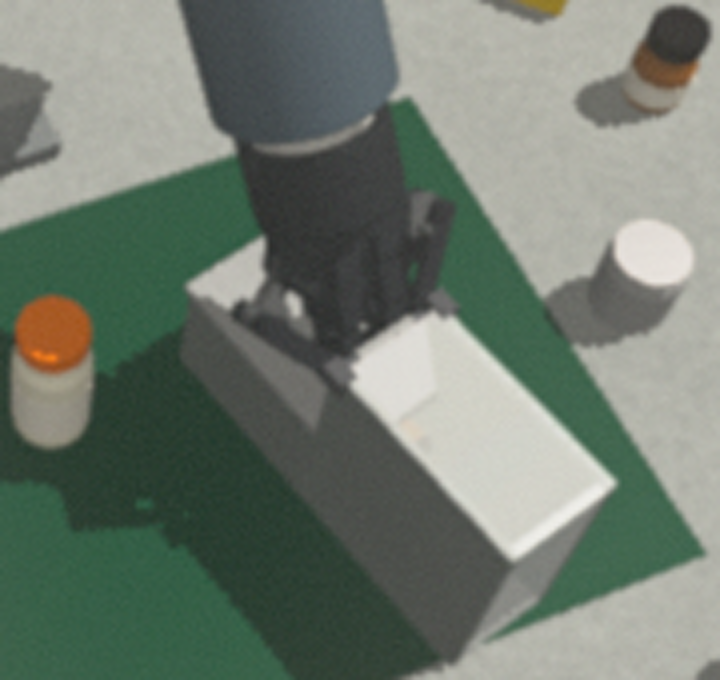

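View pics/n9t.png

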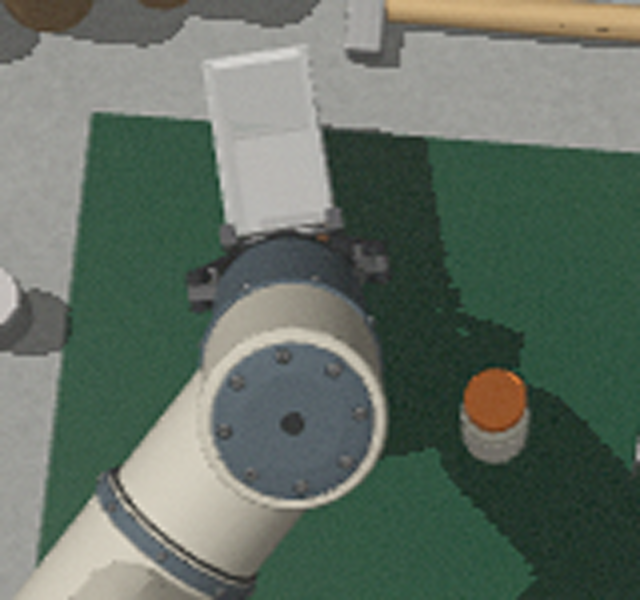

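```bash
python3 -m jog '[[[-0.15,0,0.26],[0,0,0]],[[-0.2,0,0.35],[0,0,0]],[[-0.25,0,0.43],[0,0,0]],[[-0.25,0,0.43],[0,0,0]],[[-0.25,0,0.43],[0,0,0]],[[-0.4,0,-0.2],[0,0,0]],[[-0.85,0,-0.5],[0,0,0]],[[-0.85,0,-0.5],[0,0,0]],[[-0.85,0,-0.5],[0,0,0]],[[-0.85,0,-0.5],[0,0,0]],[[0,0,0],[0,0,0]]]'
python3 -c "
from go import *; from bins import *
s=readout.read_state(); print(s['tool_pos'],loc(N,s['tool_pos']))
c=cam('scene');save(c,'n10.png');save(cam('top'),'n10t.png')
a=cv2.imread('pics/scene0.png')[230:350,360:480]; b=c[0]['pixels'][230:350,360:480,::-1]
cv2.imwrite('pics/cmpn.png',cv2.resize(np.hstack([a,b]),None,fx=3.3,fy=3.3,interpolation=cv2.INTER_CUBIC))
"
```

```text
time: 36.35
tool_pos: [0.5936, 0.1382, 0.2235]
orientation: [[0.494, 0.244, -0.834], [0.125, -0.97, -0.21], [-0.86, -0.001, -0.51]]
contact_force: [-0.0, 0.7, 0.6]
opening: 0.0129
[0.59364129 0.13823082 0.22346509] [-0.05328638  0.00018363]
```

View pics/cmpn.png

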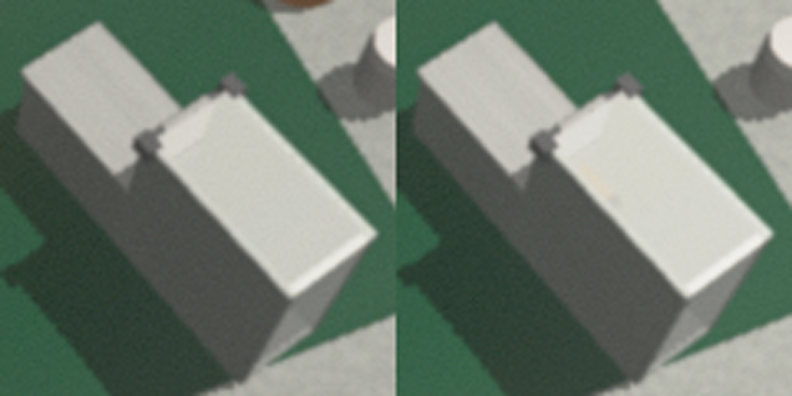

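View pics/n10t.png

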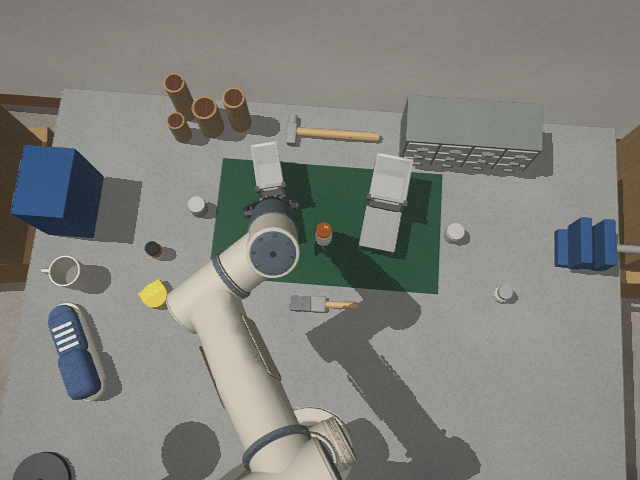

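View pics/n10.png

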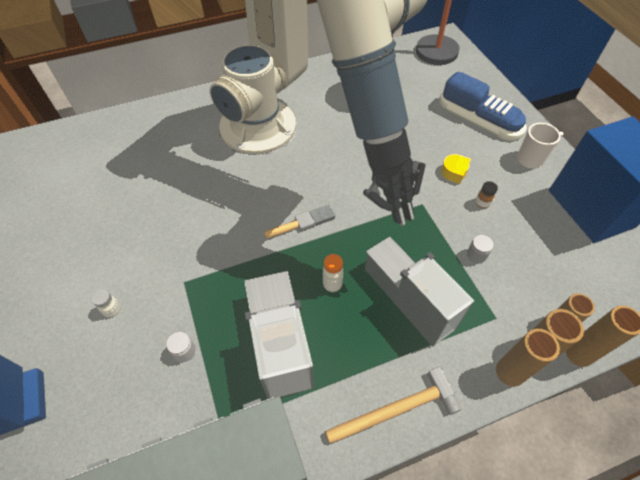

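```bash
python3 -m jog '[[[-0.5,0,0.86],[0,0,0]],[[-0.5,0,0.86],[0,0,0]],[[-0.5,0,0.86],[0,0,0]],[[-0.5,0,0.86],[0,0,0]],[[0,0,0],[0,0,0]],[[0,0,0],[0,0,0]]]'
python3 -c "
from go import *
t=cam('top');s=cam('scene')
a=cv2.imread('pics/top0.png'); b=t[0]['pixels'][:,:,::-1]
cv2.imwrite('pics/f1.png',cv2.resize(np.hstack([a[135:255,245:295],b[135:255,245:295],a[135:255,355:415],b[135:255,355:415]]),None,fx=3.4,fy=3.4,interpolation=cv2.INTER_CUBIC))
a2=cv2.imread('pics/scene0.png'); b2=s[0]['pixels'][:,:,::-1]
cv2.imwrite('pics/f2.png',cv2.resize(np.hstack([a2[235:350,360:480],b2[235:350,360:480],a2[290:405,235:325],b2[290:405,235:325]]),None,fx=1.9,fy=1.9,interpolation=cv2.INTER_CUBIC))
for l in('glue_jar_c','tin_l_c','tin_r_c','pot_r_c','brush_grip','pot_l_c'):
  print(l,[(c,np.round(d[0]['centre'])) for c in('top','scene') if (d:=spot_point(l,c))])
"
```

```text
time: 37.05
tool_pos: [0.4751, 0.1076, 0.2166]
orientation: [[0.486, 0.244, -0.839], [0.121, -0.97, -0.212], [-0.865, 0.001, -0.501]]
contact_force: [-0.3, -0.2, -0.4]
opening: 0.0127
glue_jar_c [('top', array([231., 323.])), ('scene', array([273., 333.]))]
tin_l_c [('top', array([207., 199.])), ('scene', array([248., 480.]))]
tin_r_c [('top', array([233., 456.])), ('scene', array([347., 180.]))]
pot_r_c [('top', array([292., 506.])), ('scene', array([304., 108.]))]
brush_grip [('top', array([303., 338.])), ('scene', array([233., 280.]))]
pot_l_c [('top', array([251., 156.])), ('scene', array([195., 486.]))]
```

View pics/f1.png

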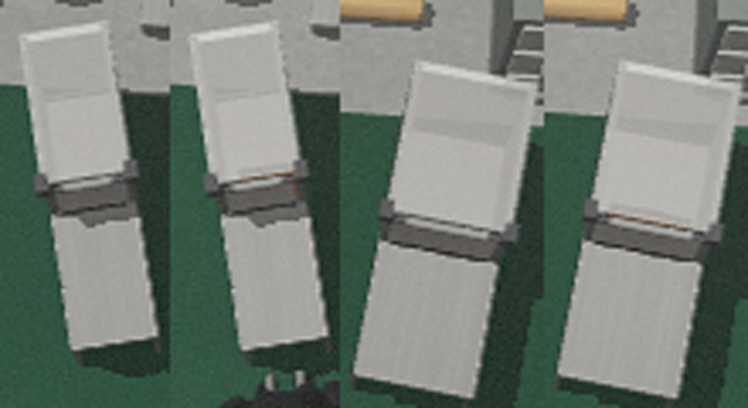

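View pics/f2.png

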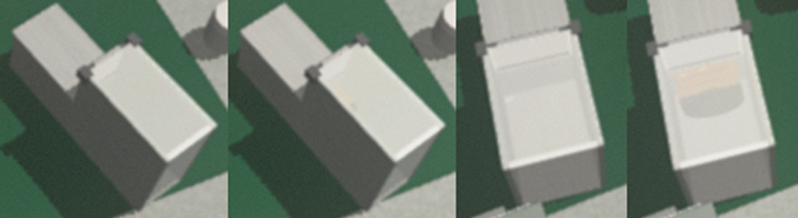

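```bash
python3 -c "
from go import *; from bins import *
t=cam('top');a=cv2.imread('pics/top0.png'); b=t[0]['pixels'][:,:,::-1]
cv2.imwrite('pics/f3.png',cv2.resize(np.hstack([a[170:210,250:295],b[170:210,250:295]]),None,fx=8.8,fy=8.8,interpolation=cv2.INTER_NEAREST))
for x,y,z in((0,-.028,.136),(0,-.027,.078),(.002,-.028,.075),(.002,.022,.064),(.002,-.022,.064),(.036,-.022,.064)):
  r,c=proj(t,(*bp(N,x,y),z)); print(x,y,z,round((r-170)*8.8),round((c-250+45)*8.8))
"
```

```text
0 -0.028 0.136 152 671
0 -0.027 0.078 213 679
0.002 -0.028 0.075 209 682
0.002 0.022 0.064 246 522
0.002 -0.022 0.064 223 665
0.036 -0.022 0.064 118 648
```

View pics/f3.png

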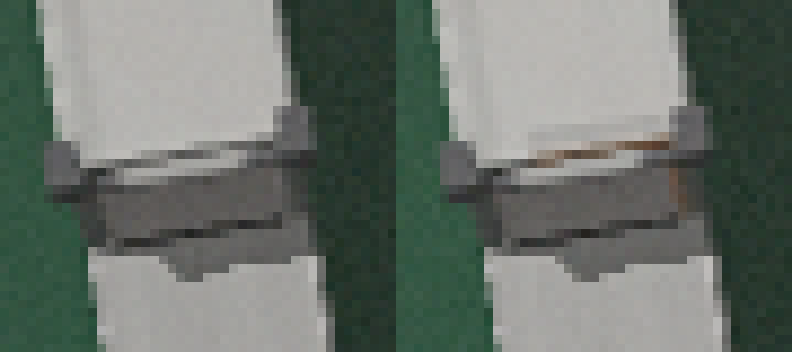

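```bash
python3 -c "
from plant import order; print(order.hand_in())"
```

```text
the job is handed in; nothing more can be done
None
```

Both heels are away: the wide black-topped heel is in the wide bin and the narrow one is in the narrow bin. I set each on its ledge, released it, and pushed it through the flap with the fingers tilted to about 60° below horizontal. I left the yellow look-alike alone.

**Heels:** I can see both inside, through the clear roofs and, for the narrow bin, the gap beside its flap. The wide heel stands on its round end below sill height. I could only partly see the narrow one, but what shows fits the same pose.

**Flaps:** the lower edges of both match the first pictures to about a pixel, so both hang shut.

**Bystanders:** all of them are within a few pixels of where they started, which is the scatter of the networks. At the start the top camera's best match for the amber pot was actually the white pot. I caught that against the picture, and the two were told apart in the final check.

**Robot:** it ended clear of everything with the force reading near zero, at about 37 s on the clock. The largest force I read was about 6 N. The tilted approach to the narrow bin ran close to the fifth joint's limit, so the fingers drifted about 4 mm sideways. I corrected this during the push and the heel went in straight.

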